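# Clear the chip trap of the workshop's dust extraction and bolt its cover down again

### The arm

A 6-joint arm with a two-finger parallel gripper is mounted at the origin on the work surface. World frame = base frame: x ahead of the robot, y to its left, z up, the work surface at z = 0. Lengths are in m, angles in rad, forces in N, time in s.
With the tool pointing down it reaches from about 0.225 to 0.875 m from the base axis. Payload 3.4 kg.
Tool frame: the origin (TCP) lies where the fingers leave the gripper's body, on its centre line; the fingertips stand 73 mm ahead of it and the grasp point (between the pads) lies 54 mm ahead of it; x points along the fingers, y is the direction in which the jaws open and shut, and the axes are right-handed (so a half turn about x gives the same grasp; the last joint's range is limited). The gripper opens to 85 mm and grips with 20 to 120 N. Pads are 22 mm wide; open, the fingers measure 114 mm over their backs; the gripper's body (76 mm by 85 mm) begins 54 mm behind the grasp point. The pads swing forward as they close: fully open they stand 13 mm farther back than shut.
Start: joints at [1.199, 0.276, 1.505, -0, 1.361, -0.121], TCP at [0.143, 0.557, 0.304] pointing down, gripper open.
Joint ranges: [-2.89, 2.89], [-0.75, 2.08], [0.22, 2.7], [-1.18, 4.32], [0.11, 2.71], [-2.7, 2.7]. Speed limits (rad/s): [2.57, 2.57, 3.14, 3.14, 3.14, 3.14].

### API

Orientations are given as a unit quaternion [w, x, y, z].
In Python, from rig import manip gives the robot as it stands.
- The arm moves only by the tool play_rows, never from a script. Its argument "steps" is a list of rows, each a list of 5 numbers: the closure, from 0 (fully open) to 1 (shut), then the shift along the tool's x, y, z as a fraction of full scale, then the turn about the tool's x as a fraction of full scale. In form: [[grip, tx, ty, tz, twist], ...]. A call has 1 to 20 rows; each row shifts and turns the commanded pose from where the row before left it, along the tool's axes as they then stand; what a row does not reach is not made up. Full scale, the value 1, is 0.03 m for a shift and 6 degrees for a turn. A row lasts 1/10 s, in which the tool goes at most 50 mm and 8.59 degrees, less where a joint would pass 70% of its speed; a pose out of reach is approached as far as the arm can. A call with a number of a shift or a turn outside -1 to 1 is refused whole. A call with a gripper value outside its range is refused whole. The fingers move at their own pace and stop on an object; "newtons" is the grip in N (left out, the last holds). Time passes only in rows, so rows that do not move let the fingers close. It gives the time, the measured TCP pose, the force and the opening at its end, in the units of the state.
- manip.get_state(): the state, without advancing time (a new reading comes with each control period).
- manip.get_image(name): name is "scene" or "top" or "wrist"; returns (picture, depth): 480x640x3 uint8, red, green, blue; 480x640 float32, m along the optical axis (not along the pixel's ray), 0 where there is no reading.
- manip.camera_model(name): a dict with "mtx" (3x3 intrinsics, pixels), "R" (3x3) and "t" (3): a world point X has camera coordinates R X + t. Camera axes: x right, y down, z forward; pixel columns grow to the right and rows downward; lengths in m; the calibration is good to about 2 mm. The wrist camera is an equidistant fisheye: a pixel r from the principal point sees the ray r / f radians off the axis. A picture is of the moment at which its call begins: read the wrist's pose just before it. camera_model takes no time and is no camera call; for the wrist camera it gives the pose at the moment of the call.
- manip.sign_off(): hands the job in, once; it reports no verdict.
Trained networks look in the newest picture that a camera, given by its name, has taken for a name from the list of things; names that differ only in an ending like _2 or _b are one class to them, and where a whole thing is asked for, a point or a joint stands for the part that bears it (a point fixed in the world has none). Each returns a list of dicts, best first, with "conf" (0 to 1); they miss things now and then, are a little off and sometimes report something else, mostly with a low value. They report only what shows in the picture. A call takes as long as a camera call. They do not tell look-alikes from the thing itself.
- manip.regions_of(camera, query): "mask" (480x640 bool, what is visible of it).
- manip.mark_of(camera, query): "location" ([x, y, z] in m, in the coordinates of the camera as it stood for that picture, good to about 4 mm: a listed point, or the origin of a listed thing).
The state is a dict: "clock": time; "qpos": joint angles; "qd": joint speeds; "effort": joint torques, N m; "position": TCP position; "ee_rot": TCP orientation; "contact_force": force on the tool from outside, world axes, zero at the start; "moment": the same for the moment, N m; "width": finger opening in m.
Only numpy, scipy, OpenCV 4.12 (cv2) and the standard library are available. Lean on these libraries where they do the work, as an engineer would, in place of code of your own. Each camera call takes 0.05 s, during which the arm holds its last target.

### The job

Turn the extractor's selector to off (white dot) before anything goes into the open chip trap, then put every wood offcut jammed in the trap into the plywood tray, and shut the trap's cover flat on its gasket. Tighten the cover's four wing screws evenly and always crosswise, corner to opposite corner, in two rounds: first all four about half way, then all four fully home. Only then turn the selector on to automatic (green dot), let go, and leave the other things on the bench where they are.

Things in the scene. Friction and masses are not known exactly. Their poses are not given: they have to be found in the camera images.
- trap: Green chip trap of the dust extraction, fixed, 226 (x) x 216 (y) x 100 mm high; origin = centre of its underside. Opening on top 160 (x) x 150 (y) mm, centred; the flat rim round it carries a black gasket 2.5 mm high. A level steel screen inside, its top 84 mm above the origin. Cover's hinge axis: parallel to x, at y = +114, z = +105.5 mm in this frame. Two duct spigots on the +x side.
- cover (a joint): Angle of the grey hinged cover: 0 = shut flat, grows as it opens, to 2.05; starts past upright, leaning to the trap's +y. A stiff hinge (0.65 Nm) holds it where left. Plate 226 (along hinge) x 216 x 5 mm, free edge 222 mm from the hinge axis, over the trap's -y edge when shut; outer face then 108 mm above the bench. Bow handle 90 mm long (along hinge), 35 mm high, in mid cover.
- screw_a (a joint): Turn of wing screw a, the one at the cover corner robot side, free edge; its opposite corner is screw c. Starts loose, between 0 and 0.35; grows clockwise seen from above the shut cover (tightening), hard stop at 2.2 rad = fully home. Drags 0.08 Nm, rising to 0.15 Nm at the stop; stays where left.
- wing_a (a point): Centre of the wings of screw a, on its axis, at the height to grip: 26 mm above the cover's top face. Black wings 44 mm across, 9 mm thick, from 11 to 35 mm above the cover, on a 17 mm hub. Site x axis = along the wings (it turns with them), y = across their flat faces, z = out of the cover along the screw's axis.
- screw_b (a joint): Turn of wing screw b, the one at the cover corner far side, free edge; its opposite corner is screw d. Starts loose, between 0 and 0.35; grows clockwise seen from above the shut cover (tightening), hard stop at 2.2 rad = fully home. Drags 0.08 Nm, rising to 0.15 Nm at the stop; stays where left.
- wing_b (a point): Centre of the wings of screw b, on its axis, at the height to grip: 26 mm above the cover's top face. Black wings 44 mm across, 9 mm thick, from 11 to 35 mm above the cover, on a 17 mm hub. Site x axis = along the wings (it turns with them), y = across their flat faces, z = out of the cover along the screw's axis.
- screw_c (a joint): Turn of wing screw c, the one at the cover corner far side, hinge edge; its opposite corner is screw a. Starts loose, between 0 and 0.35; grows clockwise seen from above the shut cover (tightening), hard stop at 2.2 rad = fully home. Drags 0.08 Nm, rising to 0.15 Nm at the stop; stays where left.
- wing_c (a point): Centre of the wings of screw c, on its axis, at the height to grip: 26 mm above the cover's top face. Black wings 44 mm across, 9 mm thick, from 11 to 35 mm above the cover, on a 17 mm hub. Site x axis = along the wings (it turns with them), y = across their flat faces, z = out of the cover along the screw's axis.
- screw_d (a joint): Turn of wing screw d, the one at the cover corner robot side, hinge edge; its opposite corner is screw b. Starts loose, between 0 and 0.35; grows clockwise seen from above the shut cover (tightening), hard stop at 2.2 rad = fully home. Drags 0.08 Nm, rising to 0.15 Nm at the stop; stays where left.
- wing_d (a point): Centre of the wings of screw d, on its axis, at the height to grip: 26 mm above the cover's top face. Black wings 44 mm across, 9 mm thick, from 11 to 35 mm above the cover, on a 17 mm hub. Site x axis = along the wings (it turns with them), y = across their flat faces, z = out of the cover along the screw's axis.
- selector (a joint): Angle of the selector: 0 = white dot (off), -1.05 rad = yellow dot (manual), +1.05 rad = green dot (automatic); grows clockwise from above. Detents pull it into these three positions (up to 0.1 Nm to turn), stops at -1.25 and 1.25.
- selector_grip (a point): On the selector's axis, at the height to grip, 114 mm above the bench: black bar 44 x 12 mm, top 124 mm above the bench. +x = along the bar to its white pointer end; turns with it. It tops the grey extractor control box (fixed, 130 x 125 x 85 mm, black panel). Dots round it: white = off, straight ahead away from the robot; yellow = manual, 60 deg left; green = automatic, 60 deg right.
- tray: Open plywood offcut tray, fixed on the bench, 200 (x) x 150 (y) x 55 mm high, walls 6 mm, floor 6 mm; origin = centre of its underside.
- offcut1: Offcut jammed in the trap, on its screen, standing out 12 to 14 mm above the rim (absent in some starts): a wood block, x by y by z = 46 x 22 x 28 mm, dark wood, about 30 g; origin = its centre.
- offcut2: Offcut jammed in the trap, on its screen, standing out 12 to 14 mm above the rim (absent in some starts): a wood block, x by y by z = 50 x 24 x 28 mm, pale wood, about 30 g; origin = its centre.
- offcut3: Offcut jammed in the trap, on its screen, standing out 12 to 14 mm above the rim (absent in some starts): a wood block, x by y by z = 44 x 22 x 30 mm, mid-brown wood, about 30 g; origin = its centre.
- offcut4: Offcut jammed in the trap, on its screen, standing out 12 to 14 mm above the rim (absent in some starts): a wood block, x by y by z = 48 x 24 x 28 mm, dark wood, about 30 g; origin = its centre.
- sandblock: Cork sanding block, 110 x 65 x 30 mm, flat on the bench; origin = centre of its underside. A bystander, to be left alone.
- tape: Yellow tape measure, 70 x 70 x 40 mm; origin = centre of its underside. A bystander, to be left alone.
- waxtin: Round wax tin, 84 mm across, 34 mm high; origin = centre of its underside. A bystander, to be left alone.
- glue: White glue bottle, 64 mm across, 180 mm high; origin = centre of its underside. A bystander, to be left alone.
- square: Try square lying flat, 130 mm stock and 190 mm blade; origin = middle of the stock's underside. A bystander, to be left alone.
- driver: Red screwdriver lying, 210 mm long; origin = middle of its length. A bystander, to be left alone.
- mug: Blue mug, 82 mm across, 95 mm high; origin = centre of its underside. A bystander, to be left alone.
Mind the look-alikes: they are no part of the job. What is meant by the offcut3 is not blue, and is the smaller of those in its own colour.

How it is judged:
By the outcome, as a careful person would: the job done as asked, in the order asked, and still so for the second after the job is handed in, with the robot touching nothing.
Of offcut1, offcut2, offcut3, offcut4 only 1 to 3 are there at a start; the rules pass over those that are not, and their reading is None.
At some moment in a run one of offcut1, offcut2, offcut3, offcut4 may be knocked a few centimetres aside while the robot is not near it.
Once in a run the grip may slacken for a moment while it holds something.
It also fails if it takes over 210 s, if anything falls off the work surface, if the arm or the gripper's body presses on something with over 40 N, if the wrist force passes 120 N, or if a joint passes its speed limit or range.

## Working session

There is one attempt and no reset: what is moved stays moved. The work goes in short steps, Python scripts to look and compute and a tool call to move; the robot and the scene stay as the last step left them, time stands still between calls to the robot, and variables do not carry over. Pictures are saved under pics/ and viewed, and the job is handed in when it is done.

Besides the shell and the picture viewer there is one more tool, called after "Call:" in YAML: its name, and indented under it one key for each argument. play_rows: Moves the arm, as the interface text tells. Its arguments: {"type":"object","properties":{"steps":{"type":"array","items":{"type":"array","items":{"type":"number"}}},"newtons":{"type":"number"}},"required":["steps"]}

```bash
ls; mkdir -p pics; cat > h.py <<'E'
import numpy as np, cv2
from rig import manip
def shot(cam,name):
    p,d=manip.get_image(cam); cv2.imwrite(f'pics/{name}.png',p[:,:,::-1]); np.save(f'pics/{name}_d.npy',d); return p,d
def toworld(cam,Xc):
    m=manip.camera_model(cam); return np.array(m['R']).T@(np.array(Xc)-np.array(m['t']))
def pix2w(cam,u,v,d,m=None):
    m=m or manip.camera_model(cam); K=np.array(m['mtx'])
    Xc=np.array([(u-K[0,2])/K[0,0]*d,(v-K[1,2])/K[1,1]*d,d]); return np.array(m['R']).T@(Xc-np.array(m['t']))
def proj(cam,X):
    m=manip.camera_model(cam);K=np.array(m['mtx']);c=np.array(m['R'])@np.array(X)+np.array(m['t']);return K[:2,:2]@(c[:2]/c[2])+K[:2,2]
E
python3 - <<'E'
from h import *
np.set_printoptions(precision=4,suppress=True)
s=manip.get_state(); print(s)
for c in ['scene','top','wrist']:
    shot(c,c+'0'); print(c,manip.camera_model(c))
E
```

```text
pics
{'clock': 0.0, 'qpos': array([ 1.199 ,  0.2766,  1.5062, -0.    ,  1.3607, -0.121 ]), 'qd': array([-0.0001, -0.0003,  0.0014,  0.001 ,  0.0009,  0.001 ]), 'effort': array([ -0.0008, -41.6776, -24.5808,  -0.0003,   0.0108,  -0.    ]), 'position': array([0.1426, 0.5566, 0.303 ]), 'ee_rot': array([ 0.7014,  0.0878,  0.7017, -0.0891]), 'contact_force': array([-0.1063, -0.2685,  0.0028]), 'moment': array([-0.0009, -0.013 , -0.014 ]), 'width': 0.0850457523502818}
scene {'mtx': array([[442.84  ,   0.    , 313.9934],
       [  0.    , 442.84  , 250.13  ],
       [  0.    ,   0.    ,   1.    ]]), 'R': array([[-0.7396,  0.6728,  0.0183],
       [ 0.4298,  0.4931, -0.7564],
       [-0.5179, -0.5516, -0.6539]]), 't': array([ 0.4653, -0.1242,  1.4002])}
top {'mtx': array([[514.797 ,   0.    , 321.7997],
       [  0.    , 514.797 , 244.5637],
       [  0.    ,   0.    ,   1.    ]]), 'R': array([[-0.0181, -0.9998, -0.0064],
       [-0.9969,  0.0186, -0.0761],
       [ 0.0762,  0.005 , -0.9971]]), 't': array([-0.0702,  0.5641,  1.4166])}
wrist {'mtx': array([[371.6483,   0.    , 315.3885],
       [  0.    , 371.6483, 239.7421],
       [  0.    ,   0.    ,   1.    ]]), 'R': array([[ 0.2486,  0.9686, -0.0006],
       [ 0.9228, -0.2366,  0.3039],
       [ 0.2942, -0.0761, -0.9527]]), 't': array([-0.5747, -0.0394,  0.3786])}
```

View pics/scene0.png

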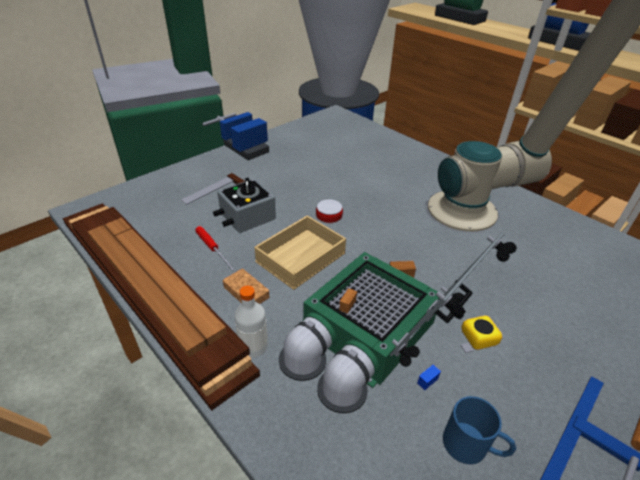

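View pics/top0.png

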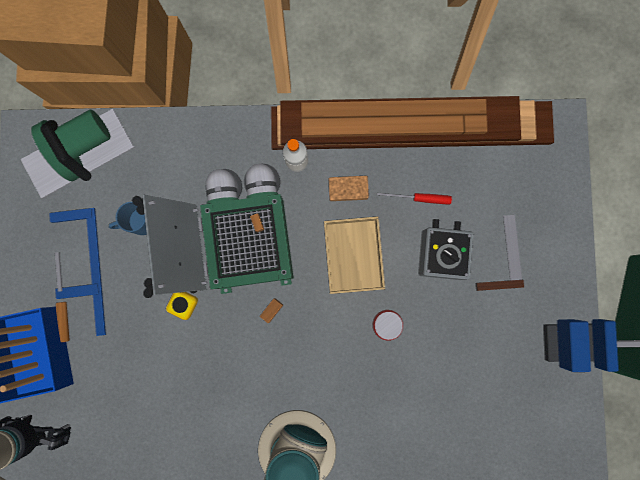

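View pics/wrist0.png

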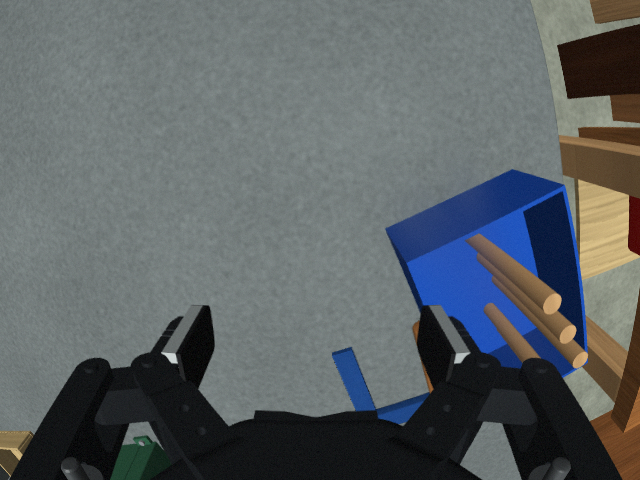

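```bash
python3 - <<'E'
from h import *
np.set_printoptions(precision=4,suppress=True)
p=cv2.imread('pics/top0.png')
cv2.imwrite('pics/c1.png',cv2.resize(p[150:330,130:310],None,fx=3.3,fy=3.3,interpolation=cv2.INTER_CUBIC))
cv2.imwrite('pics/c2.png',cv2.resize(p[210:290,410:490],None,fx=6,fy=6,interpolation=cv2.INTER_CUBIC))
q=cv2.imread('pics/scene0.png')
cv2.imwrite('pics/c3.png',cv2.resize(q[220:400,280:460],None,fx=3.3,fy=3.3,interpolation=cv2.INTER_CUBIC))
for cam in ['top','scene']:
  for n in ['trap','cover','wing_a','selector_grip','tray','offcut1','offcut2','offcut3','offcut4','tape','waxtin','glue','mug','driver','square','sandblock']:
    r=manip.mark_of(cam,n)
    for e in r[:5]:
        print(cam,n,round(e['conf'],2),toworld(cam,e['location']),proj(cam,toworld(cam,e['location'])))
E
```

```text
top trap 0.91 [0.5693 0.1272 0.0009] [248.5142 244.1758]Traceback (most recent call last):
  File "<stdin>", line 10, in <module>
ValueError: it knows: driver, glue, mug, offcut, sandblock, selector_grip, square, tape, trap, tray, waxtin, wing
```

```bash
python3 - <<'E'
from h import *
np.set_printoptions(precision=4,suppress=True)
for cam in ['top','scene']:
  shot(cam,'x'+cam)
  for n in ['trap','wing','selector_grip','tray','offcut','tape','waxtin','glue','mug']:
    r=manip.mark_of(cam,n)
    for e in r[:6]:
        w=toworld(cam,e['location']);print(cam,n,round(e['conf'],2),w,proj(cam,w))
E
```

```text
top trap 0.62 [0.5683 0.1227 0.0035] [249.9684 244.4224]
top wing 0.59 [0.4489 0.313  0.2888] [147.9607 288.9519]
top wing 0.53 [0.4614 0.2598 0.117 ] [191.1744 283.1234]
top wing 0.47 [0.6408 0.3364 0.2882] [138.4922 205.1184]
top selector_grip 0.59 [ 0.5191 -0.4176  0.1144] [451.3057 256.1659]
top tray 0.83 [ 0.529  -0.1673 -0.0013] [352.672  256.4676]
top tray 0.7 [ 0.8036 -0.0107  0.0016] [295.9587 161.8098]
top offcut 0.79 [0.385  0.0608 0.0179] [272.0283 309.472 ]
top offcut 0.63 [0.6209 0.0885 0.1002] [257.4359 221.6252]
top tape 0.78 [ 0.4069  0.3112 -0.0035] [184.0551 302.858 ]
top waxtin 0.89 [ 0.3417 -0.2574  0.0025] [386.525  322.7422]
top glue 0.96 [ 0.8055 -0.0117 -0.0003] [296.3071 161.2949]
top mug 0.57 [0.6429 0.4261 0.0043] [143.1069 220.2221]
scene trap 0.81 [ 0.5643  0.1243 -0.0014] [369.971  327.0512]
scene wing 0.77 [0.6358 0.3371 0.2875] [458.2818 312.2673]
scene wing 0.73 [0.4536 0.3108 0.2887] [503.3184 253.2102]
scene wing 0.7 [0.4494 0.2624 0.1193] [460.0599 300.8032]
scene wing 0.21 [0.5648 0.1246 0.0006] [370.02   326.6655]
scene selector_grip 0.62 [ 0.5155 -0.4135  0.119 ] [247.7486 182.298 ]
scene tray 0.64 [ 0.5255 -0.169   0.0013] [300.5312 256.4075]
scene offcut 0.84 [0.6133 0.0897 0.1006] [347.8256 299.3446]
scene offcut 0.69 [ 0.3285 -0.2631 -0.0015] [328.5703 214.2188]
scene offcut 0.63 [0.3826 0.0638 0.0177] [400.4302 272.477 ]
scene tape 0.66 [0.4015 0.3112 0.0026] [478.1515 336.9682]
scene waxtin 0.59 [ 0.3316 -0.2606 -0.0013] [328.4097 214.9118]
scene glue 0.98 [ 0.806  -0.0119 -0.005 ] [251.9798 348.3257]
scene mug 0.91 [ 0.6368  0.4316 -0.0016] [465.2201 443.2813]
```

View pics/c1.png

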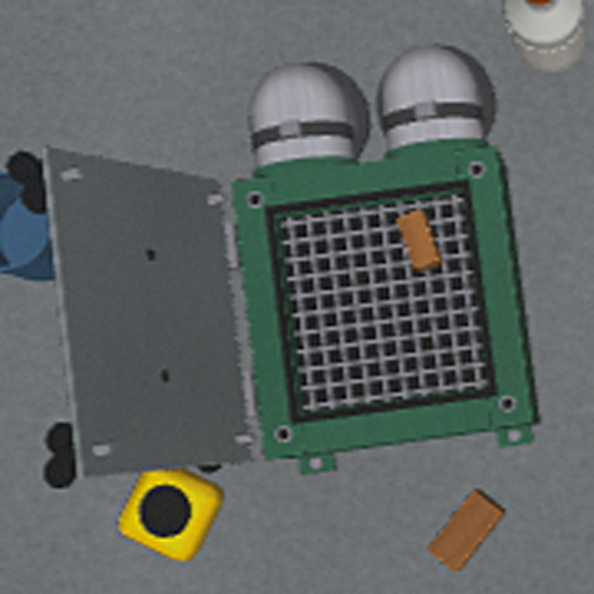

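View pics/c2.png

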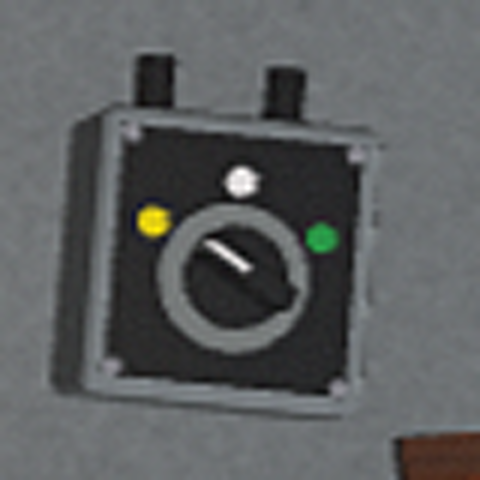

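View pics/c3.png

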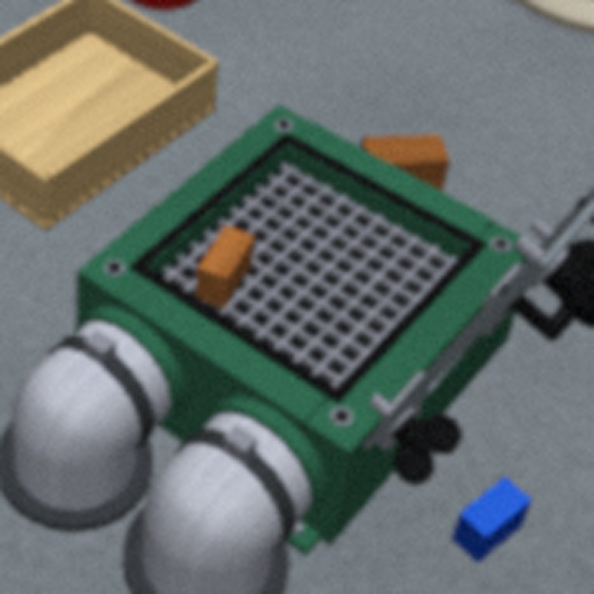

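```bash
cat >> h.py <<'E'
def atz(cam,u,v,z,m=None):
    m=m or manip.camera_model(cam);K=np.array(m['mtx']);R=np.array(m['R']);t=np.array(m['t'])
    c=-R.T@t; r=R.T@np.array([(u-K[0,2])/K[0,0],(v-K[1,2])/K[1,1],1]); return c+r*(z-c[2])/r[2]
E
python3 - <<'E'
from h import *
np.set_printoptions(precision=4,suppress=True)
d=np.load('pics/top0_d.npy')
print('holes')
P=[]
for (a,b) in [(255,200),(477,170),(508,403),(284,435)]:
    u,v=130+a/3.3-.35,150+b/3.3-.35
    P.append(atz('top',u,v,0.1)); print(P[-1],pix2w('top',u,v,d[int(v+.5),int(u+.5)]))
P=np.array(P);print('c',P.mean(0)); 
for i,j in [(3,0),(2,1)]:
    e=P[j]-P[i];print('x dir deg',np.degrees(np.arctan2(e[1],e[0])),np.linalg.norm(e))
for i,j in [(1,0),(2,3)]:
    e=P[j]-P[i];print('y dir deg',np.degrees(np.arctan2(-e[0],e[1])),np.linalg.norm(e))
print('selector')
for nm,(a,b) in dict(white=(241,182),yellow=(153,221),green=(321,238),bl=(113,367),br=(338,388),tl=(132,131),tr=(356,155)).items():
    u,v=410+a/6-.4,210+b/6-.4
    print(nm,atz('top',u,v,0.085),pix2w('top',u,v,d[int(v+.5),int(u+.5)]))
for nm,(a,b) in dict(tip=(206,241),tail=(290,300)).items():
    u,v=410+a/6-.4,210+b/6-.4
    print(nm,atz('top',u,v,0.124),pix2w('top',u,v,d[int(v+.5),int(u+.5)]))
# offcut in trap
from numpy import *
p=cv2.imread('pics/top0.png'); hsv=cv2.cvtColor(p,cv2.COLOR_BGR2HSV)
for (x0,y0,x1,y1,z) in [(240,205,275,240,.114),(255,290,290,330,.03)]:
    s=hsv[y0:y1,x0:x1]; m=((s[...,0]<20)&(s[...,1]>110)&(s[...,2]>90)).astype('uint8')
    ys,xs=nonzero(m); c=array([atz('top',x0+x,y0+y,z)[:2] for x,y in zip(xs,ys)],dtype='float32')
    r=cv2.minAreaRect(c*1000); print(r, len(xs), [d[y0+y,x0+x] for x,y in list(zip(xs,ys))[len(xs)//2:][:1]])
    b=cv2.boxPoints(r);print(b)
    dd=array([pix2w('top',x0+x,y0+y,d[y0+y,x0+x])[2] for x,y in zip(xs,ys)]);print('z',percentile(dd,[10,50,90]))
# tray
r=manip.regions_of('top','tray')
for e in r[:2]:
    ys,xs=nonzero(e['mask']);c=array([atz('top',x,y,.055)[:2] for x,y in zip(xs,ys)],dtype='float32');print(e['conf'],cv2.minAreaRect(c*1000))
E
```

```text
holes
[0.6538 0.2225 0.1   ] [0.6532 0.2216 0.1041]
[0.6748 0.0434 0.1   ] [0.6744 0.0432 0.102 ]
[0.4868 0.0208 0.1   ] [0.4869 0.0209 0.0987]
[0.4646 0.1996 0.1   ] [0.4646 0.1989 0.1035]
c [0.57   0.1216 0.1   ]
x dir deg 6.907168071413358 0.19056275127744987
x dir deg 6.868784708600159 0.1892930888172324
y dir deg 6.671766344385311 0.18031733310737583
y dir deg 7.075334578440721 0.18018977688350687
selector
white [ 0.5639 -0.4223  0.085 ] [ 0.5641 -0.4229  0.0827]
yellow [ 0.5472 -0.3827  0.085 ] [ 0.5468 -0.3811  0.0921]
green [ 0.5383 -0.4568  0.085 ] [ 0.5379 -0.4553  0.0908]
bl [ 0.4828 -0.3627  0.085 ] [ 0.4829 -0.3634  0.0819]
br [ 0.4717 -0.4617  0.085 ] [ 0.4717 -0.4604  0.0901]
tl [ 0.5876 -0.3747  0.085 ] [ 0.5874 -0.3744  0.0867]
tr [ 0.575  -0.4738  0.085 ] [ 0.575  -0.4739  0.0848]
tip [ 0.5355 -0.3968  0.124 ] [ 0.5357 -0.3977  0.1201]
tail [ 0.5094 -0.432   0.124 ] [ 0.5094 -0.4318  0.1246]
((617.3541870117188, 88.71204376220703), (46.192474365234375, 22.56175994873047), 20.4043025970459) 146 [np.float32(1.3538164)]
[[591.7741  91.2328]
 [599.6401  70.0866]
 [642.9343  86.1913]
 [635.0683 107.3374]]
z [0.1089 0.1135 0.1167]
((382.9166564941406, 63.12193298339844), (31.406530380249023, 62.743072509765625), 50.39740753173828) 263 [np.float32(1.4064456)]
[[348.7352  71.0209]
 [397.0777  31.0247]
 [417.0981  55.223 ]
 [368.7556  95.2191]]
z [0.0388 0.043  0.0467]Traceback (most recent call last):
  File "<stdin>", line 33, in <module>
  File "h.py", line 13, in atz
    m=m or manip.camera_model(cam);K=np.array(m['mtx']);R=np.array(m['R']);t=np.array(m['t'])
           ~~~~~~~~~~~~~~~~~~^^^^^
ValueError: time passes only in moves, steps and waits
```

```bash
cat >> h.py <<'E'
from scipy.spatial.transform import Rotation as Ro
np.set_printoptions(precision=4,suppress=True)
def rot(s=None):
    s=s or manip.get_state(); q=s['ee_rot']; return Ro.from_quat([q[1],q[2],q[3],q[0]]).as_matrix()
def plan(gx,gy,gz,jaw=None,off=0.054):
    """grasp target (world) and jaw yaw deg -> total units: twist units first, then shifts in tool axes AFTER twist and BEFORE twist"""
    s=manip.get_state(); R=rot(s); p=np.array(s['position']); g=p+R[:,0]*off
    yaw=np.degrees(np.arctan2(R[1,1],R[0,1])); tw=0
    if jaw is not None:
        tw=-((jaw-yaw+90)%180-90)   # cw positive
    d=np.array([gx,gy,gz])-g
    R2=R@Ro.from_euler('x',tw,degrees=True).as_matrix()
    print('t',s['clock'],'tcp',p,'grasp',g,'w',round(s['width'],4),'jawyaw',round(yaw,2),'q',s['qpos'],'F',s['contact_force'])
    print('tilt x axis',R[:,0])
    print('twist deg',round(tw,2),'units',round(tw/6,3),'| shift units before twist',R.T@d/.03,'| after twist',R2.T@d/.03)
E
python3 - <<'E'
from h import *
print(rot()); plan(.521,-.417,.2,-36.5); plan(.617,.089,.2,110.4)
m=manip.camera_model('top')
r=manip.regions_of('top','tray')
for e in r[:2]:
    ys,xs=np.nonzero(e['mask']);c=np.array([atz('top',x,y,.055,m)[:2] for x,y in zip(xs,ys)],dtype='float32');print(e['conf'],cv2.minAreaRect(c*1000))
E
```

```text
[[ 0.0001  0.2482  0.9687]
 [ 0.0001  0.9687 -0.2482]
 [-1.      0.0001  0.    ]]
t 1.25 tcp [0.1427 0.557  0.3039] grasp [0.1427 0.557  0.2499] w 0.0853 jawyaw 75.63 q [ 1.199   0.2759  1.5049 -0.      1.3607 -0.121 ] F [-0.4231 -0.4355 -0.1253]
tilt x axis [ 0.0001  0.0001 -1.    ]
twist deg -67.87 units -11.311 | shift units before twist [  1.662  -28.3234  20.2725] | after twist [  1.662  -29.4492 -18.5993]
t 1.25 tcp [0.1427 0.557  0.3039] grasp [0.1427 0.557  0.2499] w 0.0853 jawyaw 75.63 q [ 1.199   0.2759  1.5049 -0.      1.3607 -0.121 ] F [-0.4231 -0.4355 -0.1253]
tilt x axis [ 0.0001  0.0001 -1.    ]
twist deg -34.77 units -5.795 | shift units before twist [  1.664  -11.1902  19.1868] | after twist [  1.664  -20.1339   9.3799]
0.69 ((531.709716796875, -166.72824096679688), (199.83602905273438, 150.12832641601562), 3.78305983543396)
```

Call:
play_rows:
  steps:
    - [0,-1,0,0,0]
    - [0,-0.5,-0.5,0.35,0]
    - [0,0,-1,0.7,0]
    - [0,0,-1,0.7,0]
    - [0,0,-1,0.7,0]
    - [0,0,-1,0.7,0]
    - [0,0,-1,0.7,0]
    - [0,0,-1,0.7,0]
    - [0,0,-1,0.7,0]
    - [0,0,-1,0.7,0]
    - [0,0,-1,0.7,0]
    - [0,0,-1,0.7,0]
    - [0,0,-1,0.7,0]
    - [0,0,-1,0.7,0]
    - [0,0,-1,0.7,0]
    - [0,0,-1,0.7,0]
    - [0,0,-1,0.7,0]
    - [0,0,-1,0.7,0]
    - [0,0,-1,0.7,0]
    - [0,0,-1,0.7,0]

```text
clock: 3.3
position: [0.3804, -0.0788, 0.3493]
ee_rot: [0.702, 0.089, 0.701, -0.089]
contact_force: [1.7, 0.3, 0.9]
width: 0.0851
```

Call:
play_rows:
  steps:
    - [0,0,-1,0.7,0]
    - [0,0,-1,0.7,0]
    - [0,0,-1,0.7,0]
    - [0,0,-1,0.7,0]
    - [0,0,-1,0.7,0]
    - [0,0,-1,0.7,0]
    - [0,0,-1,0.7,0]
    - [0,0,-1,0.7,0]
    - [0,0,-1,0.7,0]
    - [0,0,0,0,1]
    - [0,0,0,0,1]
    - [0,0,0,0,1]
    - [0,0,0,0,1]
    - [0,0,0,0,1]
    - [0,0,0,0,1]
    - [0,0,0,0,1]
    - [0,0,0,0,1]
    - [0,0,0,0,1]
    - [0,0,0,0,1]
    - [0,0,0,0,1]

```text
clock: 5.3
position: [0.4961, -0.3856, 0.3493]
ee_rot: [0.539, 0.457, 0.539, -0.458]
contact_force: [-0.4, -0.9, 0.3]
width: 0.0853
```

Call:
play_rows:
  steps:
    - [0.3,0,0,0,1]
    - [0.3,0,0,0,1]
    - [0.3,0,0,0,1]
    - [0.3,0,0,0,1]
    - [0.3,0,0,0,1]
    - [0.3,0,0,0,1]
    - [0.3,0,0,0,1]
    - [0.3,0,0,0,0.7]
    - [0.3,0,0,0,0]

```text
clock: 6.2
position: [0.4962, -0.3856, 0.3493]
ee_rot: [-0.318, -0.632, -0.318, 0.632]
contact_force: [0.0, -0.6, 0.1]
width: 0.0598
```

```bash
python3 - <<'E'
from h import *
plan(.521,-.417,.2,-36.5)
shot('wrist','w1')
for e in manip.mark_of('wrist','selector_grip')[:3]: print(e['conf'],toworld('wrist',e['location']))
E
```

```text
t 6.2 tcp [ 0.4962 -0.3856  0.3493] grasp [ 0.4962 -0.3856  0.2953] w 0.0598 jawyaw -36.58 q [-0.771   0.3378  1.3029 -0.0004  1.5008 -0.1325] F [ 0.0179 -0.5945  0.1107]
tilt x axis [-0.0003 -0.0004 -1.    ]
twist deg -0.08 units -0.014 | shift units before twist [3.1776 1.2881 0.347 ] | after twist [3.1776 1.2876 0.3489]
0.77 [ 0.5215 -0.4173  0.1158]
```

View pics/w1.png

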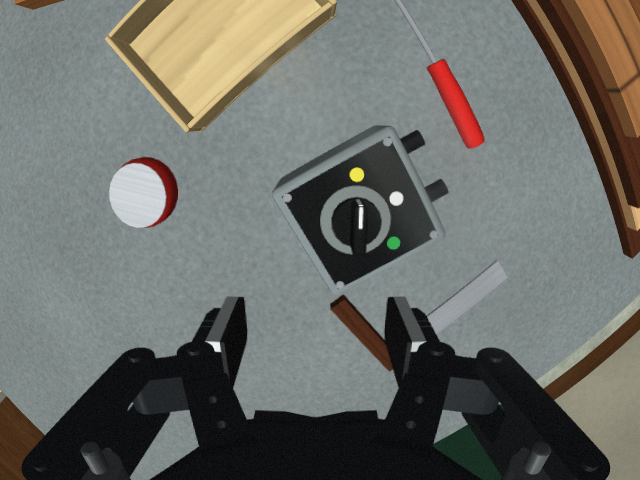

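Call:
play_rows:
  steps:
    - [0.4,1,0.65,0.18,0]
    - [0.4,1,0.65,0.18,0]
    - [0.4,1,0,0,0]
    - [0.4,1,0,0,0]
    - [0.4,1,0,0,0]
    - [0.4,0.5,0,0,0]
    - [0.4,0.5,0,0,0]
    - [0.4,0,0,0,0]
    - [0.9,0,0,0,0]
    - [0.9,0,0,0,0]
    - [0.9,0,0,0,0]
    - [0.9,0,0,0,0]
    - [0.9,0,0,0,0]
    - [0.9,0,0,0,0]
  newtons: 30

```text
clock: 7.7
position: [0.5202, -0.416, 0.171]
ee_rot: [-0.317, -0.631, -0.319, 0.632]
contact_force: [-7.0, 4.5, 9.3]
width: 0.0115
```

```bash
python3 - <<'E'
from h import *
plan(.5215,-.4173,.116,-36.5)
E
```

```text
t 7.7 tcp [ 0.5202 -0.416   0.171 ] grasp [ 0.52   -0.4159  0.117 ] w 0.0115 jawyaw -36.53 q [-0.7785  0.5024  1.4854 -0.0013  1.1581 -0.1404] F [-7.038   4.5036  9.2955]
tilt x axis [-0.0039  0.0022 -1.    ]
twist deg -0.03 units -0.005 | shift units before twist [0.0328 0.0678 0.0073] | after twist [0.0328 0.0678 0.0073]
```

Call:
play_rows:
  steps:
    - [0.9,-0.08,-0.05,0,0]
    - [0.9,0,0,0,0.5]
    - [0.9,0,0,0,1]
    - [0.9,0,0,0,1]
    - [0.9,0,0,0,1]
    - [0.9,0,0,0,1]
    - [0.9,0,0,0,1]
    - [0.9,0,0,0,1]
    - [0.9,0,0,0,1]
    - [0.9,0,0,0,1]
    - [0.9,0,0,0,1]
    - [0.9,0,0,0,0.6]
    - [0.9,0,0,0,0]
    - [0.9,0,0,0,0]

```text
clock: 9.1
position: [0.5198, -0.4153, 0.1711]
ee_rot: [0.045, -0.705, 0.043, 0.707]
contact_force: [-3.9, 3.7, -1.2]
width: 0.0115
```

```bash
python3 - <<'E'
from h import *
plan(.5215,-.4173,.116,-96.5)
print(manip.get_state()['moment'])
E
```

```text
t 9.1 tcp [ 0.5198 -0.4153  0.1711] grasp [ 0.5196 -0.4151  0.1171] w 0.0115 jawyaw -97.08 q [-0.7785  0.5012  1.4874 -0.0002  1.1573  0.9159] F [-3.8825  3.6825 -1.1926]
tilt x axis [-0.0033  0.0029 -1.    ]
twist deg -0.58 units -0.096 | shift units before twist [ 0.0352  0.0645 -0.0726] | after twist [ 0.0352  0.0653 -0.072 ]
[0.4919 0.6383 0.0635]
```

Release, retreat up and look.

Call:
play_rows:
  steps:
    - [0.4,0,0,0,0]
    - [0.4,0,0,0,0]
    - [0.4,0,0,0,0]
    - [0.4,0,0,0,0]
    - [0.4,-0.5,0,0,0]
    - [0.4,-1,0,0,0]
    - [0.4,-1,0,0,0]
    - [0.4,-1,0,0,0]
    - [0.4,-1,0,0,0]
    - [0.4,-1,0,0,0]
    - [0.4,-0.5,0,0,0]

```text
clock: 10.2
position: [0.5218, -0.4171, 0.355]
ee_rot: [-0.043, 0.707, -0.045, -0.704]
contact_force: [0.1, -0.4, 0.7]
width: 0.0514
```

```bash
python3 - <<'E'
from h import *
shot('wrist','w2'); plan(.617,.089,.2,110.4)
shot('top','t2'); p=cv2.imread('pics/top0.png');p=cv2.imread('pics/t2.png')
w=cv2.imread('pics/w2.png')
cv2.imwrite('pics/c4.png',np.hstack([cv2.resize(p[205:290,405:490],(400,400)),cv2.resize(w[100:340,200:440],(400,400))]))
cv2.imwrite('pics/c5.png',cv2.resize(p[150:330,130:310],None,fx=3.3,fy=3.3,interpolation=cv2.INTER_CUBIC))
E
```

```text
t 10.25 tcp [ 0.5221 -0.4175  0.3568] grasp [ 0.5225 -0.4178  0.3028] w 0.0513 jawyaw -97.16 q [-0.7786  0.3953  1.1965  0.0001  1.5406  0.9171] F [ 0.2208 -1.2021  1.5612]
tilt x axis [ 0.0066 -0.0064 -1.    ]
twist deg -27.56 units -4.593 | shift units before twist [  3.34   -17.1744  -0.9959] | after twist [  3.34   -14.7651  -8.8286]
```

View pics/c4.png

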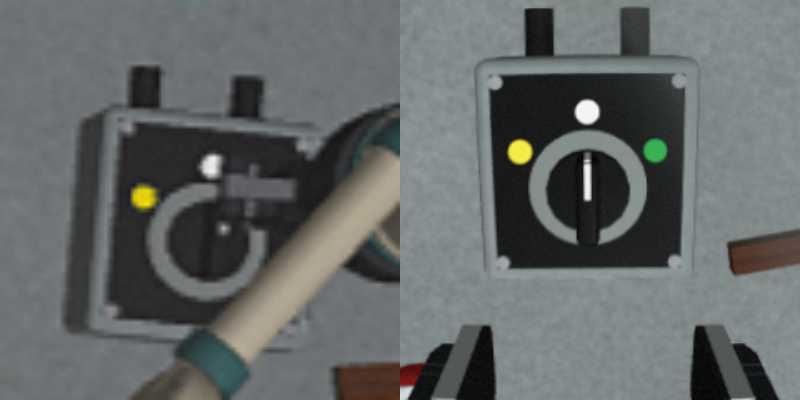

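View pics/c5.png

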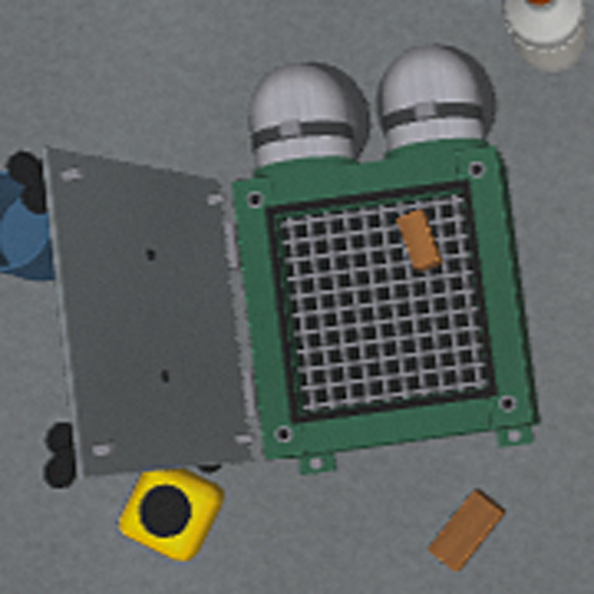

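Call:
play_rows:
  steps:
    - [0.4,0,-1,-0.06,0]
    - [0.4,0,-1,-0.06,0]
    - [0.4,0,-1,-0.06,0]
    - [0.4,0,-1,-0.06,0]
    - [0.4,0,-1,-0.06,0]
    - [0.4,0,-1,-0.06,0]
    - [0.4,0,-1,-0.06,0]
    - [0.4,0,-1,-0.06,0]
    - [0.4,0,-1,-0.06,0]
    - [0.4,0,-1,-0.06,0]
    - [0.4,0,-1,-0.06,0]
    - [0.4,0,-1,-0.06,0]
    - [0.4,0,-1,-0.06,0]
    - [0.4,0,-1,-0.06,0]
    - [0.4,0,0,0,-1]
    - [0.4,0,0,0,-1]
    - [0.4,0,0,0,-1]
    - [0.4,0,0,0,-1]
    - [0.5,0,0,0,-0.6]
    - [0.5,0,0,0,0]

```text
clock: 12.3
position: [0.5982, -0.0028, 0.3499]
ee_rot: [-0.125, -0.695, -0.126, 0.697]
contact_force: [0.1, -0.1, 0.8]
width: 0.0426
```

```bash
python3 - <<'E'
from h import *
shot('wrist','w3'); plan(.617,.089,.107,-69.6)
for e in manip.mark_of('wrist','offcut')[:3]: print(e['conf'],toworld('wrist',e['location']))
E
```

```text
t 12.35 tcp [ 0.5982 -0.0029  0.3501] grasp [ 0.5981 -0.0029  0.2961] w 0.0427 jawyaw -69.64 q [-0.1211  0.2912  1.3697  0.0001  1.4825  1.0943] F [-0.1562 -0.3886 -0.0263]
tilt x axis [-0.0018  0.0003 -1.    ]
twist deg -0.04 units -0.007 | shift units before twist [ 6.3018 -2.6459 -1.6651] | after twist [ 6.3018 -2.6447 -1.6669]
0.84 [0.6191 0.0902 0.0972]
0.67 [0.588  0.3021 0.0142]
0.61 [0.385  0.0658 0.0239]
```

View pics/w3.png

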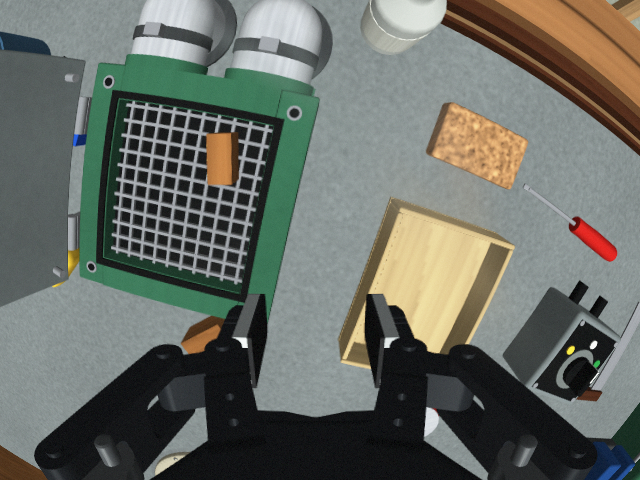

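Call:
play_rows:
  steps:
    - [0.62,0,-0.9,-0.56,0]
    - [0.62,0,-0.9,-0.56,0]
    - [0.62,0,-0.85,-0.56,0]
    - [0.62,1,0,0,0]
    - [0.62,1,0,0,0]
    - [0.62,1,0,0,0]
    - [0.62,1,0,0,0]
    - [0.62,0,0,0,0]
    - [0.62,0,0,0,0]

```text
clock: 13.3
position: [0.618, 0.0892, 0.2312]
ee_rot: [-0.125, -0.696, -0.125, 0.696]
contact_force: [0.6, 0.2, 0.7]
width: 0.0326
```

```bash
python3 - <<'E'
from h import *
shot('wrist','w4'); plan(.618,.089,.107,-69.6)
for e in manip.mark_of('wrist','offcut')[:2]: print(e['conf'],toworld('wrist',e['location']))
E
```

```text
t 13.35 tcp [0.6188 0.0892 0.2325] grasp [0.6189 0.0892 0.1785] w 0.0326 jawyaw -69.6 q [0.0318 0.3944 1.5068 0.0001 1.2384 1.2465] F [0.6627 0.3623 0.822 ]
tilt x axis [ 0.002   0.0002 -1.    ]
twist deg -0.0 units -0.0 | shift units before twist [ 2.3835 -0.0065  0.034 ] | after twist [ 2.3835 -0.0065  0.034 ]
0.73 [0.6228 0.0899 0.0997]
```

View pics/w4.png

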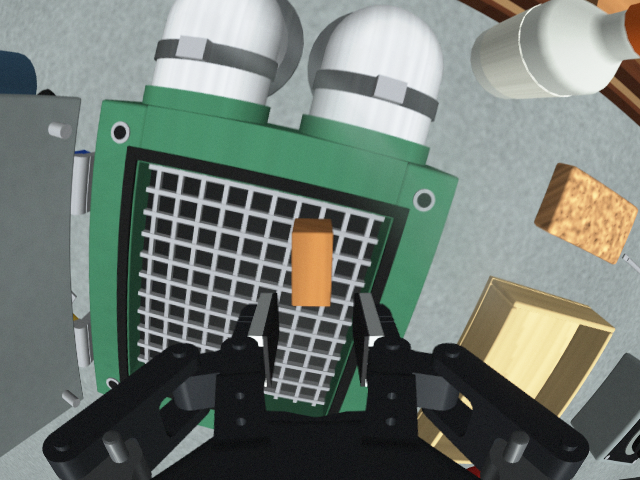

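Call:
play_rows:
  steps:
    - [0.62,0.8,0,0,0]
    - [0.62,0.8,0,0,0]
    - [0.62,0.5,0,0,0]
    - [0.62,0.25,0,0,0]
    - [0.62,0,0,0,0]
    - [0.95,0,0,0,0]
    - [0.95,0,0,0,0]
    - [0.95,0,0,0,0]
    - [0.95,0,0,0,0]
    - [0.95,0,0,0,0]
  newtons: 40

```text
clock: 14.4
position: [0.6189, 0.0892, 0.1623]
ee_rot: [0.126, 0.697, 0.125, -0.695]
contact_force: [0.1, -0.0, 5.6]
width: 0.0213
```

Call:
play_rows:
  steps:
    - [0.95,-0.4,0,0,0]
    - [0.95,-0.8,0,0,0]
    - [0.95,-1,0,0,0]
    - [0.95,-1,0,0,0]
    - [0.95,-0.5,0,0,0]
    - [0.95,0,0,0,0]

```text
clock: 15.0
position: [0.619, 0.0892, 0.2751]
ee_rot: [0.126, 0.698, 0.125, -0.694]
contact_force: [0.9, -0.5, -1.1]
width: 0.0214
```

```bash
python3 - <<'E'
from h import *
plan(.531,-.167,.035,-69.6)
E
```

```text
t 15.0 tcp [0.619  0.0892 0.2751] grasp [0.6193 0.0892 0.2211] w 0.0214 jawyaw -69.57 q [0.0319 0.3652 1.4437 0.0001 1.3269 1.2461] F [ 0.8707 -0.5446 -1.1209]
tilt x axis [ 0.0059  0.0003 -1.    ]
twist deg 0.03 units 0.005 | shift units before twist [6.184  6.9649 5.776 ] | after twist [6.184  6.9682 5.772 ]
```

Call:
play_rows:
  steps:
    - [0.95,0,0.47,0.38,0]
    - [0.95,0,0.8,0.7,0]
    - [0.95,0,0.9,0.7,0]
    - [0.95,0,0.9,0.8,0]
    - [0.95,0,0.9,0.7,0]
    - [0.95,0,0.9,0.8,0]
    - [0.95,0,0.9,0.7,0]
    - [0.95,0,0.8,0.7,0]
    - [0.95,0,0.4,0.3,0]
    - [0.95,1,0,0,0]
    - [0.95,1,0,0,0]
    - [0.95,1,0,0,0]
    - [0.95,1,0,0,0]
    - [0.95,1,0,0,0]
    - [0.95,0.8,0,0,0]
    - [0.95,0.35,0,0,0]
    - [0.95,0,0,0,0]

```text
clock: 16.7
position: [0.5274, -0.1668, 0.0859]
ee_rot: [-0.125, -0.695, -0.126, 0.697]
contact_force: [-0.4, -0.2, -0.3]
width: 0.0213
```

```bash
python3 - <<'E'
from h import *
plan(.531,-.167,.035,-69.6)
shot('wrist','w5')
E
```

```text
t 16.7 tcp [ 0.5274 -0.1668  0.0859] grasp [ 0.5272 -0.1667  0.0319] w 0.0213 jawyaw -69.57 q [-0.4322  0.453   1.8455  0.0003  0.8468  0.7818] F [-0.3601 -0.2114 -0.3334]
tilt x axis [-0.0033  0.0017 -1.    ]
twist deg 0.03 units 0.005 | shift units before twist [-0.1042  0.0518 -0.1139] | after twist [-0.1042  0.0518 -0.1139]
```

View pics/w5.png

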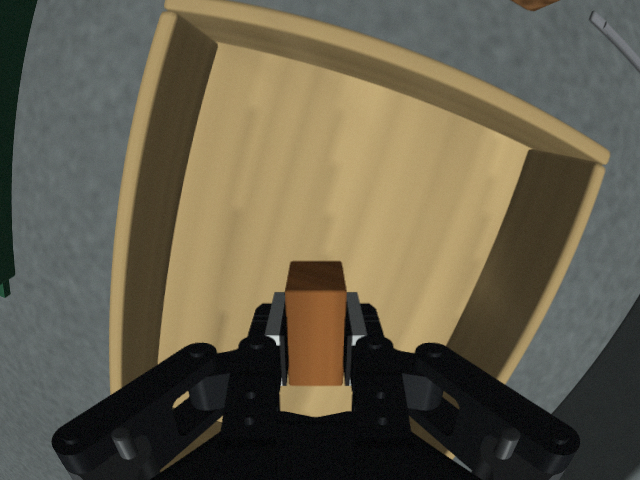

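Call:
play_rows:
  steps:
    - [0.6,0,0,0,0]
    - [0.6,0,0,0,0]
    - [0.6,0,0,0,0]
    - [0.6,-0.5,0,0,0]
    - [0.6,-1,0,0,0]
    - [0.6,-1,0,0,0]
    - [0.6,-1,0,0,0]
    - [0.6,-1,0,0,0]
    - [0.6,-1,0,0,0]
    - [0.6,-1,0,0,0]
    - [0.6,-1,0,0,0]
    - [0.6,-1,0,0,0]
    - [1,-1,0,0,0]
    - [1,-1,0,0,0]
    - [1,0,0,0,-1]
    - [1,0,0,0,-1]
    - [1,0,0,0,-1]
    - [1,0,0,0,-1]
    - [1,0,0,0,-1]
    - [1,0,0,0,-1]

```text
clock: 18.75
position: [0.5282, -0.1672, 0.4026]
ee_rot: [0.336, 0.622, 0.336, -0.622]
contact_force: [2.0, -0.7, 0.1]
width: 0.0001
```

Call:
play_rows:
  steps:
    - [1,0,0,0,-1]
    - [1,0,0,0,-1]
    - [1,0,0,0,-1]
    - [1,0,0,0,-1]
    - [1,0,0,0,-1]
    - [1,0,0,0,-1]
    - [1,0,0,0,-0.75]
    - [1,0,0,0,0]

```text
clock: 19.55
position: [0.5283, -0.1672, 0.4026]
ee_rot: [0.529, 0.469, 0.529, -0.469]
contact_force: [0.4, 0.8, -0.2]
width: 0.0
```

```bash
cat >> h.py <<'E'
C=np.array([.570,.1216]);EX=np.array([np.cos(.1204),np.sin(.1204)]);EY=np.array([-EX[1],EX[0]])
def loc(x,y): return C+x*EX+y*EY
def tolocal(p): d=np.array(p)[:2]-C; return d@EX,d@EY
E
python3 - <<'E'
from h import *
p=loc(0,.114+.125); plan(p[0],p[1],.1055+.18+.019,6.9)
shot('top','t3'); p=cv2.imread('pics/t3.png')
cv2.imwrite('pics/c6.png',cv2.resize(p[150:330,130:400],None,fx=2.8,fy=2.8,interpolation=cv2.INTER_CUBIC))
m=manip.camera_model('top')
for e in manip.mark_of('top','wing')[:4]:
    w=toworld('top',e['location']); print(e['conf'],w,tolocal(w))
shot('scene','s3')
for e in manip.mark_of('scene','wing')[:4]:
    w=toworld('scene',e['location']); print(e['conf'],w,tolocal(w))
E
```

```text
t 19.55 tcp [ 0.5283 -0.1672  0.4026] grasp [ 0.5283 -0.1672  0.3486] w 0.0 jawyaw 6.92 q [-0.4322  0.2051  1.3619  0.0001  1.5741 -0.553 ] F [ 0.3768  0.8438 -0.208 ]
tilt x axis [ 0.0005 -0.0001 -1.    ]
twist deg 0.02 units 0.004 | shift units before twist [  1.4687   2.5438 -17.3559] | after twist [  1.4687   2.5363 -17.357 ]
0.73 [0.6418 0.3376 0.2913] (np.float64(0.09722036912844084), np.float64(0.2058137019292978))
0.61 [0.4566 0.2583 0.1192] (np.float64(-0.09611722746802469), np.float64(0.1492798218239939))
0.51 [0.4486 0.3146 0.2885] (np.float64(-0.09735270283635546), np.float64(0.20620612467139107))
0.38 [ 0.5298 -0.1669  0.0226] (np.float64(-0.07453420303076691), np.float64(-0.28161576313759334))
0.78 [0.4523 0.3091 0.2902] (np.float64(-0.09434372365293588), np.float64(0.20024214630170617))
0.67 [0.6374 0.3378 0.2891] (np.float64(0.092847625259292), np.float64(0.20651033608308916))
0.64 [ 0.7192 -0.155  -0.004 ] (np.float64(0.11487664576828192), np.float64(-0.292517453738593))
0.55 [0.6476 0.2817 0.1165] (np.float64(0.0962240735173017), np.float64(0.14964924596804002))
```

View pics/c6.png

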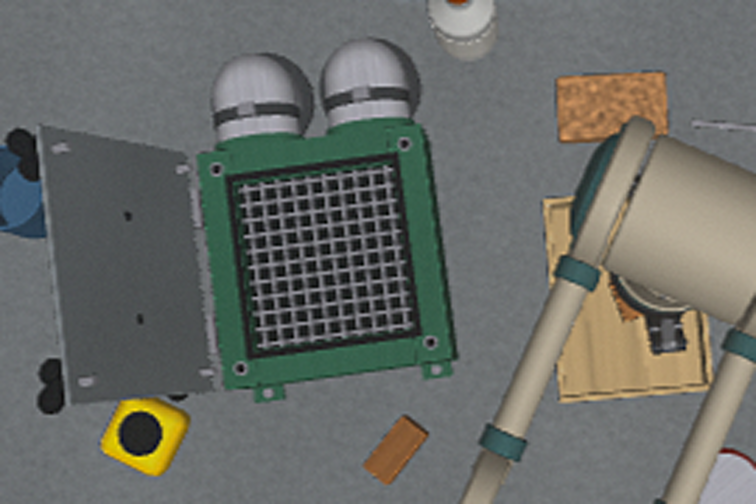

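View pics/s3.png

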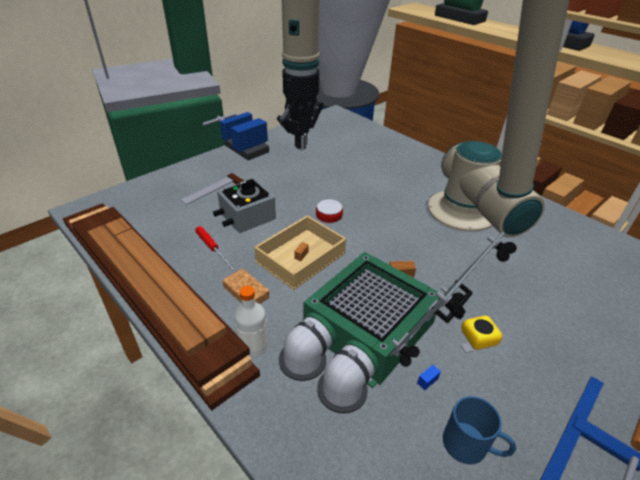

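Call:
play_rows:
  steps:
    - [1,-1,0,-0.5,0]
    - [1,-0.5,0.15,-1,0]
    - [1,0,0.15,-1,0]
    - [1,0,0.15,-1,0]
    - [1,0,0.15,-1,0]
    - [1,0,0.15,-1,0]
    - [1,0,0.15,-1,0]
    - [1,0,0.15,-1,0]
    - [1,0,0.15,-1,0]
    - [1,0,0.15,-1,0]
    - [1,0,0.15,-1,0]
    - [1,0,0.15,-1,0]
    - [1,0,0.15,-1,0]
    - [1,0,0.15,-1,0]
    - [1,0,0.15,-1,0]
    - [1,0,0.15,-1,0]
    - [1,0,0.15,-1,0]
    - [1,0,0.15,-0.8,0]
    - [1,0,0,0,0]
    - [1,0,0,0,0]

```text
clock: 21.75
position: [0.5417, 0.3573, 0.4469]
ee_rot: [0.529, 0.468, 0.529, -0.469]
contact_force: [0.5, -0.1, -0.4]
width: -0.0002
```

```bash
python3 - <<'E'
from h import *
p=loc(0,.114+.125); plan(p[0],p[1],.1055+.18+.019,6.9)
shot('wrist','w6')
E
```

```text
t 21.75 tcp [0.5417 0.3573 0.4469] grasp [0.5417 0.3572 0.3929] w -0.0002 jawyaw 6.95 q [ 0.4762  0.3574  1.0426 -0.0007  1.7426  0.3548] F [ 0.4843 -0.0508 -0.3733]
tilt x axis [-0.0006 -0.001  -1.    ]
twist deg 0.05 units 0.008 | shift units before twist [ 2.9461 -0.0043 -0.0593] | after twist [ 2.9461 -0.0044 -0.0593]
```

View pics/w6.png

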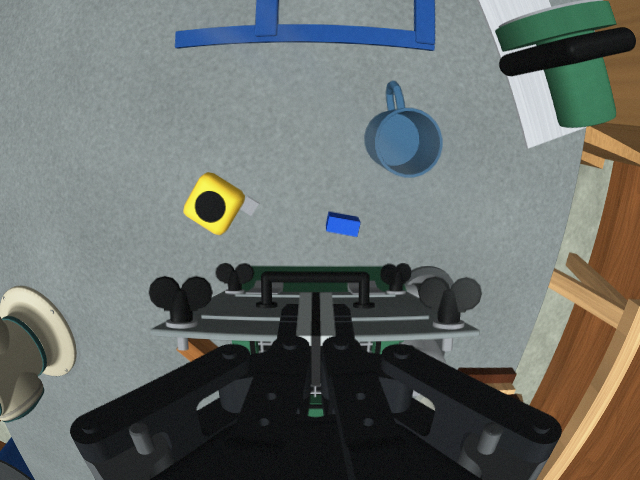

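Call:
play_rows:
  steps:
    - [1,0.8,0,0,0]
    - [1,0.8,0,0,0]
    - [1,0.8,0,0,0]
    - [1,0.5,0,0,0]
    - [1,0,0,0,0]

```text
clock: 22.3
position: [0.5411, 0.3553, 0.3581]
ee_rot: [0.528, 0.468, 0.529, -0.471]
contact_force: [-0.2, 0.1, 0.2]
width: -0.0
```

```bash
cat >> h.py <<'E'
def coverplan(thetas,r=.195,h=.011,tip=.073):
    """tool units from the present pose for successive cover angles (deg)"""
    s=manip.get_state();R=rot(s);p=np.array(s['position']);tipw=p+np.array([0,0,-tip])
    print('t',s['clock'],'tip local',tolocal(tipw),tipw[2],'F',s['contact_force'],'M',s['moment'])
    prev=tipw
    for th in thetas:
        a=np.radians(th)
        if th>90: Y=-.222*np.cos(a)+.0025*np.sin(a)+h; Z=.195*np.sin(a)
        else: Y=h-r*np.cos(a)+.0025*np.sin(a); Z=r*np.sin(a)+.0025*np.cos(a)
        w=np.r_[loc(0,.114+Y),.1055+Z]; print(th,w,'units',R.T@(w-prev)/.03); prev=w
E
python3 - <<'E'
from h import *
coverplan([112,108,100,90,80,70,60,50,40,30,20,10,0])
E
```

```text
t 22.3 tip local (np.float64(-0.0006452086873657032), np.float64(0.23547665352666736)) 0.285103716293539 F [-0.1697  0.0742  0.2238] M [-0.0771 -0.0169 -0.0194]
112 [0.5447 0.3306 0.2863] units [-0.0383  0.0224  0.8333]
108 [0.5465 0.3162 0.291 ] units [-0.1542 -0.0001  0.4837]
100 [0.5501 0.2864 0.2975] units [-0.2173  0.0003  0.9994]
90 [0.5547 0.2482 0.3005] units [-0.0961  0.0012  1.2839]
80 [0.5588 0.2145 0.298 ] units [0.0867 0.0018 1.1298]
70 [0.5627 0.1818 0.2896] units [0.2815 0.0027 1.0976]
60 [0.5664 0.1511 0.2756] units [0.4678 0.0035 1.032 ]
50 [0.5698 0.1232 0.2565] units [0.6399 0.0042 0.9351]
40 [0.5727 0.099  0.2328] units [0.7926 0.0047 0.8098]
30 [0.5751 0.0793 0.2052] units [0.9212 0.0051 0.6598]
20 [0.5769 0.0646 0.1745] units [1.0218 0.0054 0.4898]
10 [0.578  0.0555 0.1418] units [1.0913 0.0054 0.305 ]
0 [0.5784 0.0521 0.108 ] units [1.1277 0.0054 0.1108]
```

Call:
play_rows:
  steps:
    - [1,0,0,0.7,0]
    - [1,-0.1,0,0.6,0]
    - [1,-0.1,0,0.5,0]
    - [1,-0.12,0,0.5,0]
    - [1,-0.05,0,0.65,0]
    - [1,-0.05,0,0.65,0]
    - [1,0.05,0,0.57,0]
    - [1,0.05,0,0.57,0]
    - [1,0.14,0,0.55,0]
    - [1,0.14,0,0.55,0]
    - [1,0,0,0,0]

```text
clock: 23.4
position: [0.5629, 0.1801, 0.3601]
ee_rot: [0.529, 0.468, 0.529, -0.471]
contact_force: [0.3, 0.8, -0.3]
width: 0.0
```

```bash
python3 - <<'E'
from h import *
coverplan([70,60,50,40,30,20,10,0])
shot('scene','s4');shot('wrist','w7')
E
```

```text
t 23.4 tip local (np.float64(-5.920467499474306e-05), np.float64(0.05895011524880472)) 0.287080456770134 F [ 0.3312  0.7998 -0.2563] M [ 0.033  -0.0235 -0.0381]
70 [0.5627 0.1818 0.2896] units [-0.084   0.0016 -0.0566]
60 [0.5664 0.1511 0.2756] units [0.4687 0.0036 1.0316]
50 [0.5698 0.1232 0.2565] units [0.6407 0.0039 0.9346]
40 [0.5727 0.099  0.2328] units [0.7933 0.0041 0.8091]
30 [0.5751 0.0793 0.2052] units [0.9217 0.0042 0.659 ]
20 [0.5769 0.0646 0.1745] units [1.0222 0.0041 0.489 ]
10 [0.578  0.0555 0.1418] units [1.0916 0.0039 0.304 ]
0 [0.5784 0.0521 0.108 ] units [1.1278 0.0036 0.1099]
```

View pics/s4.png

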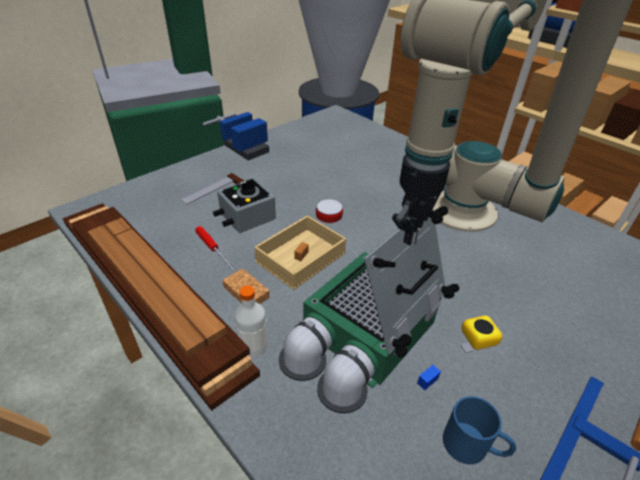

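Call:
play_rows:
  steps:
    - [1,0.1,0,0.5,0]
    - [1,0.25,0,0.5,0]
    - [1,0.3,0,0.48,0]
    - [1,0.32,0,0.46,0]
    - [1,0.38,0,0.42,0]
    - [1,0.42,0,0.38,0]
    - [1,0.45,0,0.34,0]
    - [1,0.47,0,0.32,0]
    - [1,0.5,0,0.26,0]
    - [1,0.52,0,0.23,0]
    - [1,0.54,0,0.16,0]
    - [1,0.55,0,0.14,0]
    - [1,0,0,0,0]

```text
clock: 24.8
position: [0.5764, 0.057, 0.2143]
ee_rot: [0.528, 0.467, 0.531, -0.471]
contact_force: [-0.8, 0.1, -0.5]
width: -0.0
```

```bash
python3 - <<'E'
from h import *
coverplan([10,5,0])
shot('scene','s5')
E
```

```text
t 24.8 tip local (np.float64(-0.0013627688933501012), np.float64(-0.06490728000359326)) 0.14131713057823203 F [-0.832   0.1035 -0.4687] M [ 0.0471 -0.0074  0.0419]
10 [0.578  0.0555 0.1418] units [-0.0172  0.0453  0.0565]
5 [0.5783 0.0531 0.125 ] units [0.5612 0.0035 0.0812]
0 [0.5784 0.0521 0.108 ] units [0.5662 0.0035 0.0319]
```

View pics/s5.png

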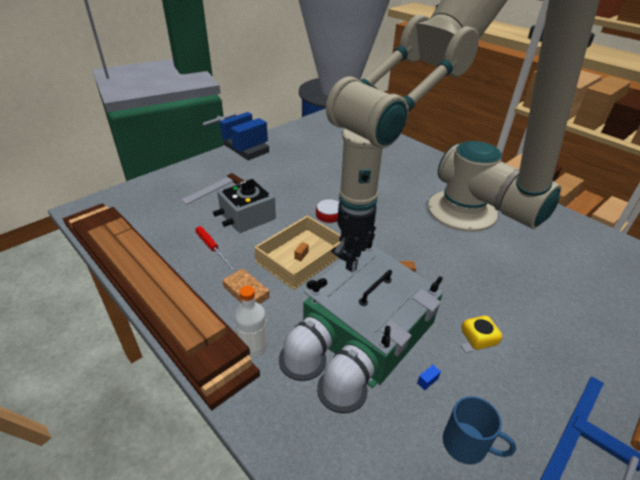

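Call:
play_rows:
  steps:
    - [1,0.3,0,0.05,0]
    - [1,0.3,0,0.05,0]
    - [1,0.2,0,0,0]
    - [1,0.15,0,0,0]
    - [1,0,0,0,0]

```text
clock: 25.35
position: [0.5781, 0.0556, 0.1882]
ee_rot: [0.529, 0.469, 0.53, -0.469]
contact_force: [-0.2, 0.2, 0.6]
width: 0.0
```

Call:
play_rows:
  steps:
    - [1,0.1,0,0,0]
    - [1,0.1,0,0,0]
    - [1,0,0,0,0]

```text
clock: 25.65
position: [0.5783, 0.0555, 0.1827]
ee_rot: [0.529, 0.469, 0.529, -0.469]
contact_force: [0.1, 0.3, -0.0]
width: -0.0002
```

Call:
play_rows:
  steps:
    - [1,0.06,0,0,0]
    - [1,0.06,0,0,0]
    - [1,0,0,0,0]

```text
clock: 25.95
position: [0.5786, 0.0555, 0.1806]
ee_rot: [0.53, 0.469, 0.529, -0.469]
contact_force: [-1.5, 0.1, 6.2]
width: -0.0001
```

Call:
play_rows:
  steps:
    - [1,0.06,0,0,0]
    - [1,0.06,0,0,0]
    - [1,0,0,0,0]

```text
clock: 26.25
position: [0.5786, 0.0555, 0.1805]
ee_rot: [0.53, 0.469, 0.529, -0.468]
contact_force: [-7.6, -0.8, 25.4]
width: -0.0
```

Call:
play_rows:
  steps:
    - [1,-0.5,0,0,0]
    - [1,-1,0,0,0]
    - [1,-1,0,0,0]
    - [1,-1,0,0,0]
    - [1,-1,0,0,0]
    - [1,-1,0,0,0]
    - [1,0,0,0.5,0]
    - [0.3,0,0,1,0]
    - [0.3,0,0,1,0]
    - [0.3,0,0,1,0]
    - [0.3,0,0,1,0]
    - [0.3,0,0,0,0]

```text
clock: 27.45
position: [0.5949, -0.0826, 0.3395]
ee_rot: [0.529, 0.469, 0.528, -0.471]
contact_force: [-0.7, 0.9, -0.5]
width: 0.0597
```

```bash
python3 - <<'E'
from h import *
plan(.5,.1,.1)
p,d=shot('wrist','w8')
for e in manip.mark_of('wrist','wing')[:6]:
    w=toworld('wrist',e['location']); print(e['conf'],w,tolocal(w))
p,d=shot('top','t4'); m=manip.camera_model('top')
for e in manip.mark_of('top','wing')[:6]:
    w=toworld('top',e['location']); print(e['conf'],w,tolocal(w),proj('top',w))
cv2.imwrite('pics/c7.png',cv2.resize(p[180:310,190:310][:,:,::-1],None,fx=4.6,fy=4.6,interpolation=cv2.INTER_CUBIC))
E
```

```text
t 27.45 tcp [ 0.5949 -0.0826  0.3395] grasp [ 0.5948 -0.0827  0.2855] w 0.0597 jawyaw 6.7 q [-0.2526  0.2985  1.3847 -0.0023  1.4591 -0.3692] F [-0.6888  0.9312 -0.5001]
tilt x axis [-0.0012 -0.0021 -1.    ]
twist deg 0 units 0.0 | shift units before twist [ 6.1742 -2.4208 -6.4278] | after twist [ 6.1742 -2.4208 -6.4278]
0.84 [0.4823 0.0257 0.1348] (np.float64(-0.09861629313265072), np.float64(-0.08463820194105041))
0.57 [0.6712 0.0554 0.1344] (np.float64(0.0924946215246244), np.float64(-0.07786610450697987))
0.56 [ 0.3336 -0.2559 -0.0051] (np.float64(-0.2800697573514334), np.float64(-0.3463357279159647))
0.68 [0.467  0.2047 0.1342] (np.float64(-0.09223323305378187), np.float64(0.09482403702875092)) [210.9119 280.4988]
0.61 [0.4847 0.0211 0.1296] (np.float64(-0.09671129211691623), np.float64(-0.08949798231369922)) [282.5408 272.3171]
0.6 [0.6746 0.0468 0.1325] (np.float64(0.09483291184197824), np.float64(-0.08684386726717983)) [271.6724 199.2526]
0.43 [0.6552 0.2232 0.1367] (np.float64(0.09677337524953698), np.float64(0.09066619195785004)) [203.4049 207.7152]
```

View pics/w8.png

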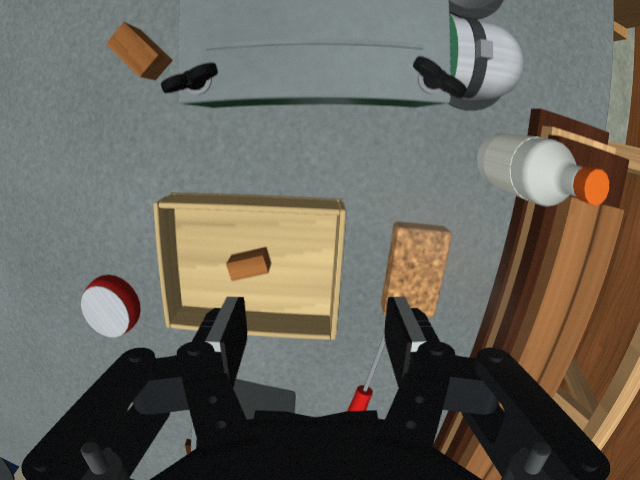

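View pics/c7.png

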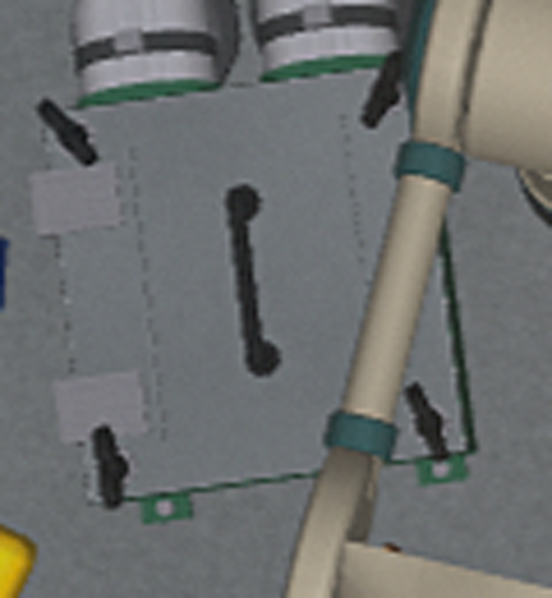

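```bash
cat >> h.py <<'E'
W={k:loc(x,y) for k,(x,y) in dict(a=(-.095,-.09),b=(.095,-.09),c=(.095,.09),d=(-.095,.09)).items()}
E
python3 - <<'E'
from h import *
print(W); plan(*W['a'],.200,112)
E
```

```text
{'a': array([0.4865, 0.0208]), 'b': array([0.6751, 0.0437]), 'c': array([0.6535, 0.2224]), 'd': array([0.4649, 0.1995])}
t 27.65 tcp [ 0.5945 -0.0781  0.3403] grasp [ 0.5944 -0.078   0.2863] w 0.0597 jawyaw 6.94 q [-0.2469  0.2966  1.3856  0.0006  1.4605 -0.3682] F [-0.768   0.4889  0.2968]
tilt x axis [-0.0009  0.0009 -1.    ]
twist deg 74.94 units 12.491 | shift units before twist [ 2.8817 -3.17   -3.7036] | after twist [ 2.8817 -4.3999  2.0991]
```

Call:
play_rows:
  steps:
    - [0.6,0,-0.8,-0.9,0]
    - [0.6,0,-0.8,-0.9,0]
    - [0.6,0,-0.8,-0.9,0]
    - [0.6,0,-0.77,-1,0]
    - [0.6,0,0,0,-1]
    - [0.6,0,0,0,-1]
    - [0.6,0,0,0,-1]
    - [0.6,0,0,0,-1]
    - [0.6,0,0,0,-1]
    - [0.6,0,0,0,-1]
    - [0.6,0,0,0,-1]
    - [0.6,0,0,0,-1]
    - [0.6,0,0,0,-1]
    - [0.6,0,0,0,-1]
    - [0.6,0,0,0,-1]
    - [0.6,0,0,0,-1]
    - [0.6,0,0,0,-1]
    - [0.6,0,0,0,-1]
    - [0.6,0,0,0,-1]
    - [0.6,0,0,0,-1]

```text
clock: 29.65
position: [0.4865, 0.0212, 0.3408]
ee_rot: [0.702, -0.082, 0.702, 0.082]
contact_force: [-0.3, -0.8, -0.2]
width: 0.0337
```

Call:
play_rows:
  steps:
    - [0.6,0,0,0,-1]
    - [0.6,0,0,0,-0.5]
    - [0.6,0,0,0,0]
    - [0.6,0,0,0,0]

```text
clock: 30.05
position: [0.4867, 0.0208, 0.3408]
ee_rot: [0.694, -0.134, 0.694, 0.135]
contact_force: [-0.2, 0.8, 0.3]
width: 0.0344
```

```bash
python3 - <<'E'
from h import *
plan(*W['a'],.134,112)
p,d=shot('wrist','w9')
for e in manip.mark_of('wrist','wing')[:6]:
    w=toworld('wrist',e['location']); print(e['conf'],w,tolocal(w))
p,d=shot('top','t5')
cv2.imwrite('pics/c8.png',cv2.resize(p[180:310,190:310][:,:,::-1],None,fx=4.6,fy=4.6,interpolation=cv2.INTER_CUBIC))
E
```

```text
t 30.05 tcp [0.4867 0.0208 0.3408] grasp [0.4867 0.0208 0.2868] w 0.0344 jawyaw 111.93 q [-0.1003  0.1222  1.6144  0.0003  1.4049 -2.0539] F [-0.2392  0.8251  0.3181]
tilt x axis [ 0.0001  0.0002 -1.    ]
twist deg -0.07 units -0.011 | shift units before twist [ 5.094   0.0012 -0.007 ] | after twist [ 5.094   0.0012 -0.007 ]
0.97 [0.4662 0.2049 0.1353] (np.float64(-0.09308832625575199), np.float64(0.09514948713860931))
0.64 [0.6728 0.044  0.135 ] (np.float64(0.09272767311225291), np.float64(-0.08943242501154054))
0.62 [0.6505 0.2231 0.1351] (np.float64(0.0920813120417227), np.float64(0.09105535145411073))
```

View pics/w9.png

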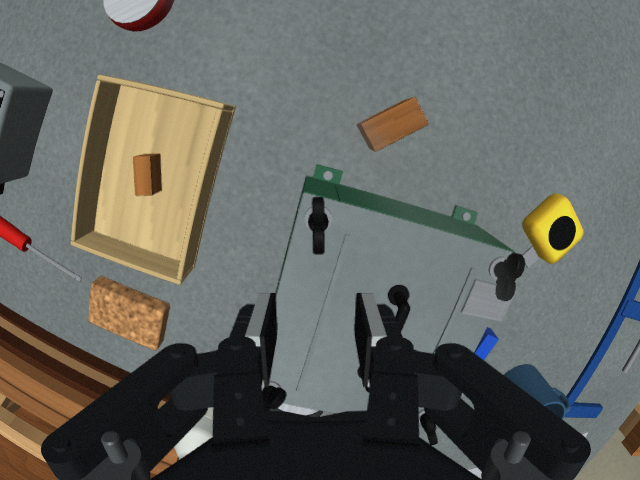

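View pics/c8.png

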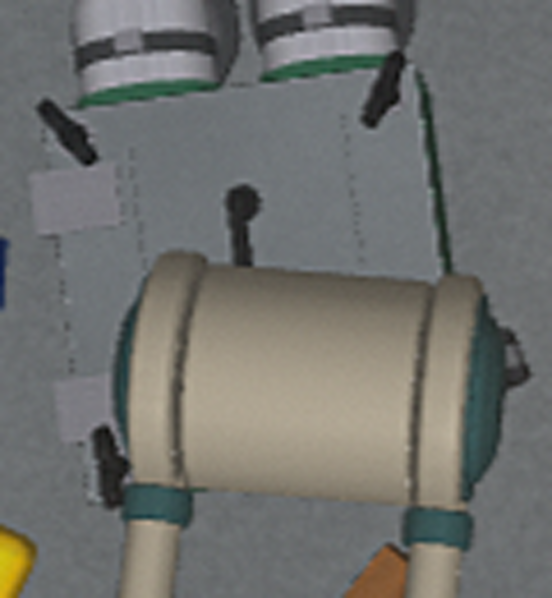

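Call:
play_rows:
  steps:
    - [0.68,0.6,0,0,0]
    - [0.68,1,0,0,0]
    - [0.68,1,0,0,0]
    - [0.68,1,0,0,0]
    - [0.68,0.7,0,0,0]
    - [0.68,0.5,0,0,0]
    - [0.68,0.25,0,0,0]
    - [0.68,0,0,0,0]

```text
clock: 31.0
position: [0.4865, 0.0202, 0.1885]
ee_rot: [0.694, -0.134, 0.695, 0.135]
contact_force: [-0.4, -0.3, -0.0]
width: 0.0274
```

```bash
python3 - <<'E'
from h import *
plan(*W['a'],.134,112)
p,d=shot('wrist','w10')
E
```

```text
t 31.0 tcp [0.4865 0.0202 0.1885] grasp [0.4864 0.0202 0.1345] w 0.0274 jawyaw 111.91 q [-0.1016  0.2435  1.8649  0.0001  1.0352 -2.0549] F [-0.4297 -0.3392 -0.0044]
tilt x axis [-0.002   0.0003 -1.    ]
twist deg -0.09 units -0.014 | shift units before twist [0.0173 0.0186 0.0097] | after twist [0.0173 0.0186 0.0097]
```

View pics/w10.png

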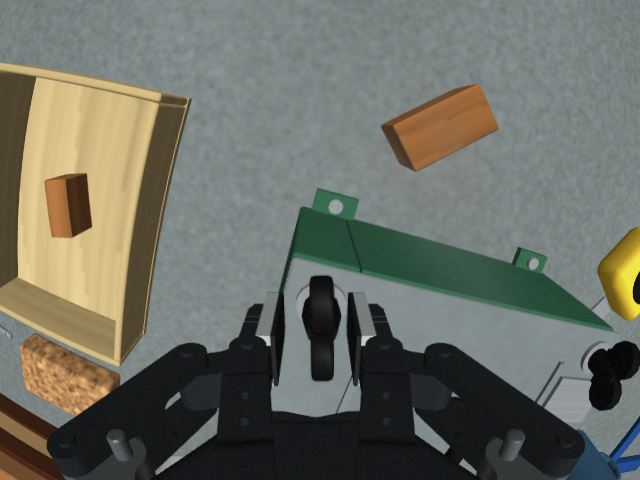

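Call:
play_rows:
  steps:
    - [0.98,0,0,0,0]
    - [0.98,0,0,0,0]
    - [0.98,0,0,0,0]
    - [0.98,0,0,0,0]
  newtons: 40

```text
clock: 31.45
position: [0.4865, 0.0223, 0.1902]
ee_rot: [0.695, -0.132, 0.694, 0.136]
contact_force: [-1.0, 6.8, 0.7]
width: 0.0091
```

```bash
python3 - <<'E'
from h import *
plan(*W['a'],.134,112); print(manip.get_state()['moment'])
E
```

```text
t 31.45 tcp [0.4865 0.0223 0.1902] grasp [0.4865 0.0226 0.1362] w 0.0091 jawyaw 111.83 q [-0.1002  0.2408  1.8637  0.0058  1.0376 -2.055 ] F [-0.9717  6.8037  0.7008]
tilt x axis [-0.      0.0051 -1.    ]
twist deg -0.17 units -0.028 | shift units before twist [ 0.0737 -0.0542 -0.0226] | after twist [ 0.0737 -0.0542 -0.0228]
[1.2251 0.1898 0.0172]
```

Call:
play_rows:
  steps:
    - [0.98,0,0.06,0,0]
    - [0.98,0,0,0,0.5]
    - [0.98,0,0,0,0.9]
    - [0.98,0,0,0,1]
    - [0.98,0,0,0,1]
    - [0.98,0,0,0,1]
    - [0.98,0,0,0,1]
    - [0.98,0,0,0,1]
    - [0.98,0,0,0,1]
    - [0.98,0,0,0,0.9]
    - [0.98,0,0,0,0.5]
    - [0.98,0,0,0,0]
    - [0.98,0,0,0,0]

```text
clock: 32.75
position: [0.4864, 0.022, 0.1902]
ee_rot: [0.682, 0.188, 0.681, -0.188]
contact_force: [-1.8, 2.6, 5.0]
width: 0.0087
```

```bash
python3 - <<'E'
from h import *
plan(*W['a'],.134,59); print(manip.get_state()['moment'])
E
```

```text
t 32.75 tcp [0.4864 0.022  0.1902] grasp [0.4865 0.022  0.1362] w 0.0087 jawyaw 59.19 q [-0.0981  0.2404  1.8645  0.0005  1.0358 -1.1313] F [-1.7885  2.6499  5.0262]
tilt x axis [ 0.001   0.0003 -1.    ]
twist deg 0.19 units 0.031 | shift units before twist [ 0.0719 -0.0331  0.0207] | after twist [ 0.0719 -0.0331  0.0208]
[ 0.3596  0.3867 -0.0016]
```

Call:
play_rows:
  steps:
    - [0.68,0,0,0,0]
    - [0.68,0,0,0,0]
    - [0.68,0,0,0,0]
    - [0.68,-0.5,0,0,0]
    - [0.68,-1,0,0,0]
    - [0.68,-1,0,0,0]
    - [0.68,-1,0,0,0]
    - [0.68,-0.7,0,0,0]
    - [0.68,0,0,0,0]

```text
clock: 33.65
position: [0.488, 0.0215, 0.3183]
ee_rot: [0.684, 0.188, 0.679, -0.188]
contact_force: [0.3, -0.1, -0.3]
width: 0.0277
```

```bash
python3 - <<'E'
from h import *
plan(.6533,.2235,.26,129.5)
p,d=shot('wrist','w11')
for e in manip.mark_of('wrist','wing')[:6]:
    w=toworld('wrist',e['location']); print(e['conf'],w,tolocal(w))
E
```

```text
t 33.65 tcp [0.488  0.0215 0.3183] grasp [0.4884 0.0214 0.2643] w 0.0277 jawyaw 59.14 q [-0.0984  0.1331  1.6574 -0.0003  1.3439 -1.1305] F [ 0.2704 -0.1001 -0.2849]
tilt x axis [ 0.0071 -0.001  -1.    ]
twist deg -70.36 units -11.727 | shift units before twist [0.1761 8.6024 1.2626] | after twist [0.1761 1.7016 8.5264]
0.92 [0.6475 0.2263 0.1308] (np.float64(0.08954487280345559), np.float64(0.09467542868283267))
0.78 [0.4623 0.2045 0.1335] (np.float64(-0.09692602205164165), np.float64(0.0952619829709561))
0.57 [0.4841 0.0204 0.127 ] (np.float64(-0.09742190134859623), np.float64(-0.09011133579715865))
```

View pics/w11.png

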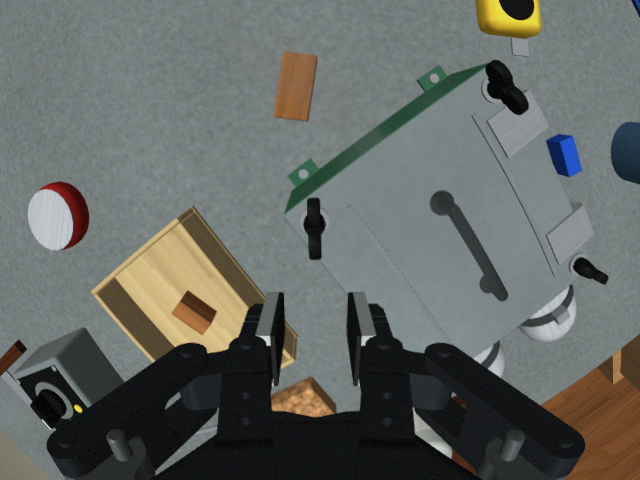

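Call:
play_rows:
  steps:
    - [0.68,0,0.6,0.1,0]
    - [0.68,0,1,0.15,0]
    - [0.68,0,1,0.15,0]
    - [0.68,0,1,0.15,0]
    - [0.68,0,1,0.15,0]
    - [0.68,0,1,0.15,0]
    - [0.68,0,1,0.15,0]
    - [0.68,0,1,0.15,0]
    - [0.68,0,1,0.11,-1]
    - [0.68,0,0,0,-1]
    - [0.68,0,0,0,-1]
    - [0.68,0,0,0,-1]
    - [0.68,0,0,0,-1]
    - [0.68,0,0,0,-1]
    - [0.68,0,0,0,-1]
    - [0.68,0,0,0,-1]
    - [0.68,0,0,0,-1]
    - [0.68,0,0,0,-1]
    - [0.68,0,0,0,-1]
    - [0.68,0,0,0,-0.73]

```text
clock: 35.75
position: [0.6506, 0.2236, 0.3126]
ee_rot: [0.664, -0.24, 0.667, 0.24]
contact_force: [0.0, -0.2, 0.2]
width: 0.0269
```

```bash
python3 - <<'E'
from h import *
plan(.6533,.2235,.135,129.5)
p,d=shot('wrist','w12')
for e in manip.mark_of('wrist','wing')[:6]:
    w=toworld('wrist',e['location']); print(e['conf'],w,tolocal(w))
E
```

```text
t 35.75 tcp [0.6506 0.2236 0.3126] grasp [0.6504 0.2236 0.2586] w 0.0269 jawyaw 129.72 q [ 0.2301  0.447   1.2189 -0.0001  1.4798 -2.0339] F [ 0.0261 -0.1621  0.2338]
tilt x axis [-0.004  -0.0011 -1.    ]
twist deg 0.22 units 0.036 | shift units before twist [ 4.1199 -0.0714  0.0886] | after twist [ 4.1199 -0.0711  0.0889]
0.82 [0.674  0.0505 0.1371] (np.float64(0.09474958775261613), np.float64(-0.08309246876556206))
0.71 [0.4632 0.205  0.1346] (np.float64(-0.09604604507118765), np.float64(0.09559786034372203))
```

View pics/w12.png

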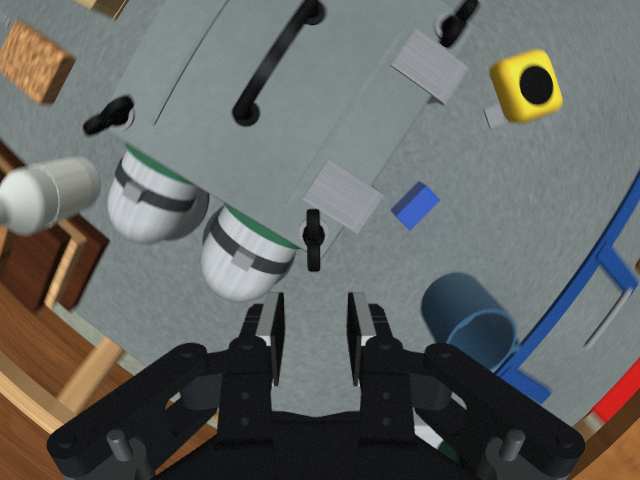

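Call:
play_rows:
  steps:
    - [0.68,0.6,-0.07,0.09,0]
    - [0.68,1,0,0,0]
    - [0.68,1,0,0,0]
    - [0.68,0.7,0,0,0]
    - [0.68,0.5,0,0,0]
    - [0.68,0.3,0,0,0]
    - [0.68,0,0,0,0]
    - [0.98,0,0,0,0]
    - [0.98,0,0,0,0]
    - [0.98,0,0,0,0]
    - [0.98,0,0,0,0]

```text
clock: 36.95
position: [0.6541, 0.2246, 0.1928]
ee_rot: [0.665, -0.239, 0.665, 0.239]
contact_force: [-2.1, 2.7, -0.2]
width: 0.0078
```

```bash
python3 - <<'E'
from h import *
plan(.6533,.2235,.135,129.5);print(manip.get_state()['moment'])
E
```

```text
t 36.95 tcp [0.6541 0.2246 0.1928] grasp [0.6541 0.2247 0.1388] w 0.0078 jawyaw 129.51 q [ 0.2297  0.5186  1.3967  0.0014  1.2265 -2.0311] F [-2.127   2.7218 -0.2014]
tilt x axis [-0.0004  0.0012 -1.    ]
twist deg 0.01 units 0.002 | shift units before twist [ 0.1253 -0.0147 -0.0447] | after twist [ 0.1253 -0.0147 -0.0447]
[0.4105 0.4425 0.0406]
```

Call:
play_rows:
  steps:
    - [0.98,0,0.02,0,0]
    - [0.98,0,0,0,0.5]
    - [0.98,0,0,0,0.9]
    - [0.98,0,0,0,1]
    - [0.98,0,0,0,1]
    - [0.98,0,0,0,1]
    - [0.98,0,0,0,1]
    - [0.98,0,0,0,1]
    - [0.98,0,0,0,1]
    - [0.98,0,0,0,0.9]
    - [0.98,0,0,0,0.5]
    - [0.98,0,0,0,0]
    - [0.98,0,0,0,0]

```text
clock: 38.25
position: [0.6543, 0.2236, 0.1927]
ee_rot: [0.703, 0.081, 0.702, -0.082]
contact_force: [-1.7, -1.3, 1.0]
width: 0.0083
```

```bash
python3 - <<'E'
from h import *
plan(.6533,.2235,.135,129.5-53);print(manip.get_state()['moment'])
E
```

```text
t 38.25 tcp [0.6543 0.2236 0.1927] grasp [0.6543 0.2236 0.1387] w 0.0083 jawyaw 76.76 q [ 0.2295  0.5184  1.397  -0.0016  1.226  -1.1098] F [-1.7151 -1.3398  1.0176]
tilt x axis [ 0.0005 -0.0014 -1.    ]
twist deg 0.26 units 0.044 | shift units before twist [ 0.1248 -0.0098 -0.0325] | after twist [ 0.1248 -0.0099 -0.0324]
[-0.2439  0.4018  0.0058]
```

Call:
play_rows:
  steps:
    - [0.68,0,0,0,0]
    - [0.68,0,0,0,0]
    - [0.68,0,0,0,0]
    - [0.68,-0.5,0,0,0]
    - [0.68,-1,0,0,0]
    - [0.68,-1,0,0,0]
    - [0.68,-1,0,0,0]
    - [0.68,-0.6,0,0,0]
    - [0.68,0,0,0,0]

```text
clock: 39.15
position: [0.6555, 0.2248, 0.3188]
ee_rot: [0.705, 0.083, 0.7, -0.081]
contact_force: [1.1, 0.3, 0.1]
width: 0.0271
```

```bash
python3 - <<'E'
from h import *
plan(.675,.0445,.26,67)
p,d=shot('wrist','w13')
for e in manip.mark_of('wrist','wing')[:6]:
    w=toworld('wrist',e['location']); print(e['conf'],w,tolocal(w))
E
```

```text
t 39.15 tcp [0.6555 0.2248 0.3188] grasp [0.6558 0.2249 0.2648] w 0.0271 jawyaw 76.73 q [ 0.2301  0.4474  1.2034 -0.      1.4836 -1.1091] F [1.0686 0.3438 0.0811]
tilt x axis [ 0.0071  0.0016 -1.    ]
twist deg 9.73 units 1.621 | shift units before twist [ 0.1548 -5.7057  2.0008] | after twist [ 0.1548 -5.2857  2.9361]
0.69 [0.6488 0.2229 0.1272] (np.float64(0.0903448476314695), np.float64(0.091076606338782))
0.62 [0.4838 0.0195 0.1286] (np.float64(-0.09789048004323812), np.float64(-0.09102197301580416))
```

View pics/w13.png

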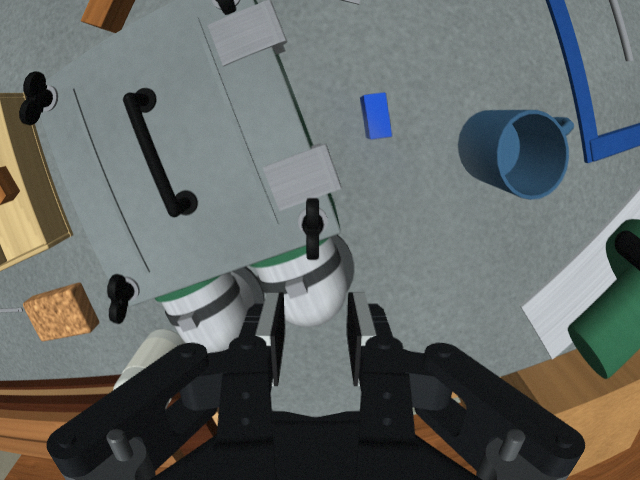

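Call:
play_rows:
  steps:
    - [0.68,0,-0.7,0.25,0]
    - [0.68,0,-1,0.35,0]
    - [0.68,0,-1,0.35,0]
    - [0.68,0,-1,0.35,0]
    - [0.68,0,-1,0.35,0]
    - [0.68,0,-1,0.35,0]
    - [0.68,0,0,0,0.8]
    - [0.68,0,0,0,0.82]
    - [0.68,0,0,0,0]

```text
clock: 40.15
position: [0.6727, 0.0437, 0.3129]
ee_rot: [0.691, 0.141, 0.694, -0.141]
contact_force: [-0.3, -1.0, -0.6]
width: 0.0276
```

```bash
python3 - <<'E'
from h import *
plan(.675,.0445,.135,67)
p,d=shot('wrist','w14')
E
```

```text
t 40.15 tcp [0.6727 0.0437 0.3129] grasp [0.6724 0.0438 0.2589] w 0.0276 jawyaw 66.96 q [-0.0383  0.4249  1.2546  0.0001  1.466  -1.207 ] F [-0.297  -0.9943 -0.5919]
tilt x axis [-0.0039  0.0003 -1.    ]
twist deg -0.04 units -0.006 | shift units before twist [4.1281 0.0617 0.0839] | after twist [4.1281 0.0616 0.084 ]
```

View pics/w14.png

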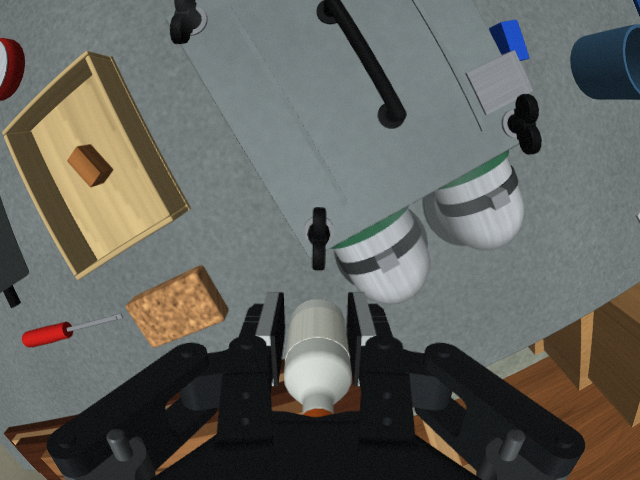

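Call:
play_rows:
  steps:
    - [0.68,0.6,0.06,0.08,0]
    - [0.68,1,0,0,0]
    - [0.68,1,0,0,0]
    - [0.68,0.7,0,0,0]
    - [0.68,0.5,0,0,0]
    - [0.68,0.4,0,0,0]
    - [0.68,0,0,0,0]
    - [0.98,0,0,0,0]
    - [0.98,0,0,0,0]
    - [0.98,0,0,0,0]
    - [0.98,0,0,0,0]

```text
clock: 41.3
position: [0.676, 0.0445, 0.1896]
ee_rot: [0.693, 0.141, 0.693, -0.141]
contact_force: [-0.5, -2.1, -2.3]
width: 0.0097
```

```bash
python3 - <<'E'
from h import *
plan(.675,.0445,.135,67);print(manip.get_state()['moment'])
E
```

```text
t 41.3 tcp [0.676  0.0445 0.1896] grasp [0.676  0.0445 0.1356] w 0.0097 jawyaw 67.0 q [-0.0366  0.5013  1.4367 -0.0008  1.2036 -1.2056] F [-0.4947 -2.0957 -2.2609]
tilt x axis [-0.     -0.0007 -1.    ]
twist deg -0.0 units -0.001 | shift units before twist [ 0.0193 -0.0125 -0.0312] | after twist [ 0.0193 -0.0125 -0.0312]
[-0.3604  0.1758 -0.0076]
```

Call:
play_rows:
  steps:
    - [0.98,0,-0.02,0,0]
    - [0.98,0,0,0,0.5]
    - [0.98,0,0,0,0.9]
    - [0.98,0,0,0,1]
    - [0.98,0,0,0,1]
    - [0.98,0,0,0,1]
    - [0.98,0,0,0,1]
    - [0.98,0,0,0,1]
    - [0.98,0,0,0,1]
    - [0.98,0,0,0,0.9]
    - [0.98,0,0,0,0.5]
    - [0.98,0,0,0,0]
    - [0.98,0,0,0,0]

```text
clock: 42.6
position: [0.675, 0.0435, 0.1895]
ee_rot: [0.558, 0.433, 0.558, -0.435]
contact_force: [-3.4, -4.1, -1.4]
width: 0.0095
```

```bash
python3 - <<'E'
from h import *
plan(.675,.0445,.135,67-53);print(manip.get_state()['moment'])
E
```

```text
t 42.6 tcp [0.675  0.0435 0.1895] grasp [0.6749 0.0434 0.1355] w 0.0095 jawyaw 14.26 q [-0.0376  0.5006  1.438  -0.0018  1.205  -0.2858] F [-3.4364 -4.1155 -1.4337]
tilt x axis [-0.0021 -0.0016 -1.    ]
twist deg 0.26 units 0.043 | shift units before twist [ 0.0179  0.0134 -0.033 ] | after twist [ 0.0179  0.0132 -0.0331]
[-0.6654  0.5669  0.103 ]
```

Call:
play_rows:
  steps:
    - [0.68,0,0,0,0]
    - [0.68,0,0,0,0]
    - [0.68,0,0,0,0]
    - [0.68,-0.5,0,0,0]
    - [0.68,-1,0,0,0]
    - [0.68,-1,0,0,0]
    - [0.68,-1,0,0,0]
    - [0.68,-0.6,0,0,0]
    - [0.68,0,0,0,0]

```text
clock: 43.5
position: [0.6775, 0.0448, 0.3164]
ee_rot: [0.56, 0.436, 0.556, -0.432]
contact_force: [0.7, 0.5, -0.4]
width: 0.0271
```

```bash
python3 - <<'E'
from h import *
plan(.465,.2007,.26,97.6)
p,d=shot('wrist','w15')
E
```

```text
t 43.5 tcp [0.6775 0.0448 0.3164] grasp [0.6779 0.0448 0.2624] w 0.0271 jawyaw 14.22 q [-0.0367  0.4256  1.2451  0.0007  1.4625 -0.2849] F [ 0.6706  0.4818 -0.4269]
tilt x axis [ 0.0084  0.0004 -1.    ]
twist deg -83.38 units -13.897 | shift units before twist [ 0.021  -5.6046 -6.7804] | after twist [ 0.021   6.0894 -6.3486]
```

View pics/w15.png

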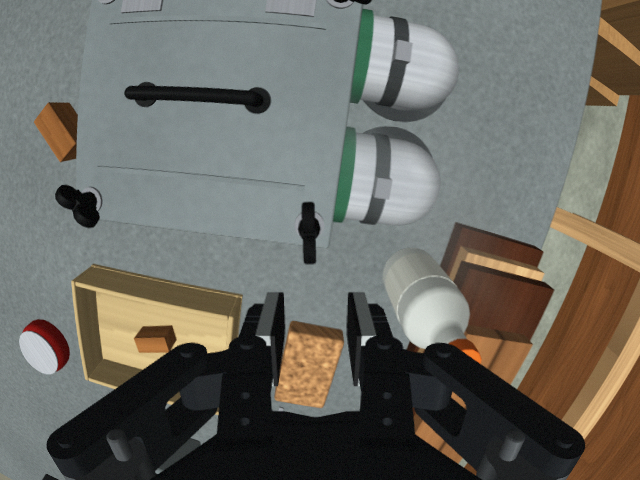

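Call:
play_rows:
  steps:
    - [0.68,0,-0.5,-0.6,0]
    - [0.68,0,-0.8,-0.95,0]
    - [0.68,0,-0.8,-0.95,0]
    - [0.68,0,-0.8,-1,0]
    - [0.68,0,-0.8,-0.95,0]
    - [0.68,0,-0.8,-0.95,0]
    - [0.68,0,-0.8,-1,0]
    - [0.68,0,-0.3,-0.38,0]
    - [0.68,0,0,0,-1]
    - [0.68,0,0,0,-1]
    - [0.68,0,0,0,-1]
    - [0.68,0,0,0,-1]
    - [0.68,0,0,0,-1]
    - [0.68,0,0,0,-1]
    - [0.68,0,0,0,-1]
    - [0.68,0,0,0,-1]
    - [0.68,0,0,0,-1]
    - [0.68,0,0,0,-1]
    - [0.68,0,0,0,-1]
    - [0.68,0,0,0,-1]

```text
clock: 45.55
position: [0.4635, 0.2001, 0.311]
ee_rot: [0.706, 0.022, 0.707, -0.022]
contact_force: [0.4, -0.9, -0.2]
width: 0.0273
```

Call:
play_rows:
  steps:
    - [0.68,0,0,0,-1]
    - [0.68,0,0,0,-0.9]
    - [0.68,0,0,0,0]

```text
clock: 45.85
position: [0.4634, 0.2001, 0.3111]
ee_rot: [0.705, -0.047, 0.706, 0.046]
contact_force: [-0.5, -0.7, 0.2]
width: 0.0269
```

```bash
python3 - <<'E'
from h import *
plan(.465,.2007,.135,97.6)
p,d=shot('wrist','w16')
E
```

```text
t 45.85 tcp [0.4634 0.2001 0.3111] grasp [0.4634 0.2001 0.2571] w 0.0269 jawyaw 97.57 q [ 0.2698  0.1663  1.6346 -0.0003  1.3423 -1.433 ] F [-0.4634 -0.7142  0.1904]
tilt x axis [-0.0014 -0.0006 -1.    ]
twist deg -0.03 units -0.006 | shift units before twist [4.0694 0.0153 0.0632] | after twist [4.0694 0.0153 0.0632]
```

View pics/w16.png

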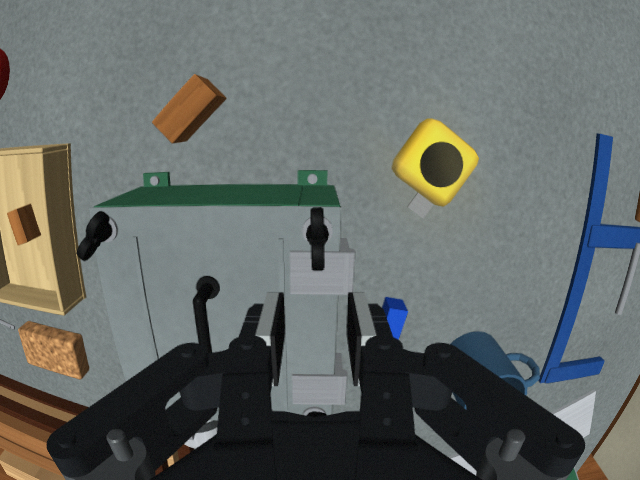

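Call:
play_rows:
  steps:
    - [0.68,0.6,0.02,0.06,0]
    - [0.68,1,0,0,0]
    - [0.68,1,0,0,0]
    - [0.68,0.7,0,0,0]
    - [0.68,0.5,0,0,0]
    - [0.68,0.3,0,0,0]
    - [0.68,0,0,0,0]
    - [0.98,0,0,0,0]
    - [0.98,0,0,0,0]
    - [0.98,0,0,0,0]
    - [0.98,0,0,0,0]

```text
clock: 47.0
position: [0.4653, 0.2014, 0.1899]
ee_rot: [0.706, -0.047, 0.705, 0.047]
contact_force: [0.1, 1.2, -0.8]
width: 0.0091
```

```bash
python3 - <<'E'
from h import *
plan(.465,.2007,.135,97.6);print(manip.get_state()['moment'])
E
```

```text
t 47.0 tcp [0.4653 0.2014 0.1899] grasp [0.4654 0.2014 0.1359] w 0.0091 jawyaw 97.58 q [ 0.2711  0.2681  1.8245  0.0002  1.0474 -1.4321] F [ 0.069   1.2043 -0.7879]
tilt x axis [ 0.0015  0.0006 -1.    ]
twist deg -0.02 units -0.003 | shift units before twist [ 0.029  -0.0222 -0.0155] | after twist [ 0.029  -0.0222 -0.0155]
[ 0.0747 -0.0902 -0.0193]
```

Call:
play_rows:
  steps:
    - [0.98,0,0,0,0.4]
    - [0.98,0,0,0,0.9]
    - [0.98,0,0,0,1]
    - [0.98,0,0,0,1]
    - [0.98,0,0,0,1]
    - [0.98,0,0,0,1]
    - [0.98,0,0,0,1]
    - [0.98,0,0,0,1]
    - [0.98,0,0,0,1]
    - [0.98,0,0,0,0.5]
    - [0.98,0,0,0,0]
    - [0.98,0,0,0,0]

```text
clock: 48.2
position: [0.465, 0.2006, 0.1898]
ee_rot: [0.653, 0.271, 0.653, -0.272]
contact_force: [-0.3, -3.4, 3.1]
width: 0.0092
```

```bash
python3 - <<'E'
from h import *
plan(.465,.2007,.135,97.6-53);print(manip.get_state()['moment'])
E
```

```text
t 48.2 tcp [0.465  0.2006 0.1898] grasp [0.4651 0.2005 0.1358] w 0.0092 jawyaw 44.88 q [ 0.2707  0.268   1.8248 -0.0017  1.0485 -0.5118] F [-0.3175 -3.4342  3.0701]
tilt x axis [ 0.0007 -0.0013 -1.    ]
twist deg 0.28 units 0.046 | shift units before twist [ 0.0266  0.0027 -0.0055] | after twist [ 0.0266  0.0027 -0.0055]
[-0.635   0.0495  0.0646]
```

Call:
play_rows:
  steps:
    - [0.68,0,0,0,0]
    - [0.68,0,0,0,0]
    - [0.68,0,0,0,0]
    - [0.68,-0.5,0,0,0]
    - [0.68,-1,0,0,0]
    - [0.68,-1,0,0,0]
    - [0.68,-1,0,0,0]
    - [0.68,-0.6,0,0,0]
    - [0.68,0,0,0,0]

```text
clock: 49.1
position: [0.4662, 0.2019, 0.3151]
ee_rot: [0.655, 0.273, 0.651, -0.27]
contact_force: [0.6, -0.4, -0.5]
width: 0.0274
```

```bash
python3 - <<'E'
from h import *
plan(.4865,.022,.26,59.1)
p,d=shot('wrist','w17')
p,d=shot('top','t6')
cv2.imwrite('pics/c9.png',cv2.resize(p[180:310,190:310][:,:,::-1],None,fx=4.6,fy=4.6,interpolation=cv2.INTER_CUBIC))
E
```

```text
t 49.1 tcp [0.4662 0.2019 0.3151] grasp [0.4665 0.202  0.2611] w 0.0274 jawyaw 44.81 q [ 0.2713  0.1652  1.6259  0.0006  1.3439 -0.5109] F [ 0.5767 -0.4484 -0.5422]
tilt x axis [ 0.0062  0.0024 -1.    ]
twist deg -14.29 units -2.382 | shift units before twist [ 0.0256 -3.7563  4.7277] | after twist [ 0.0256 -4.8071  3.6541]
```

View pics/w17.png

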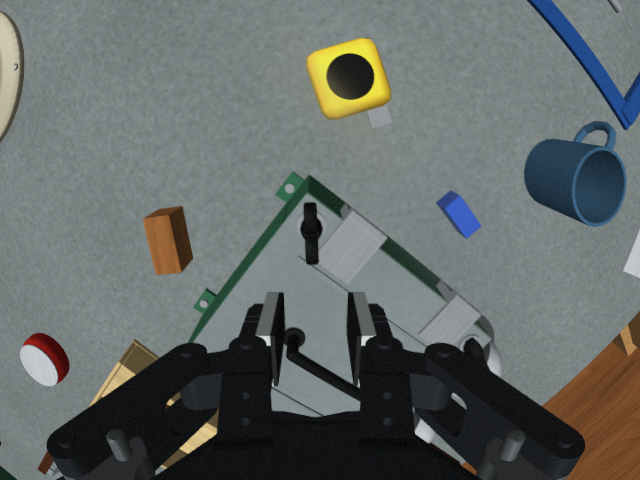

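View pics/c9.png

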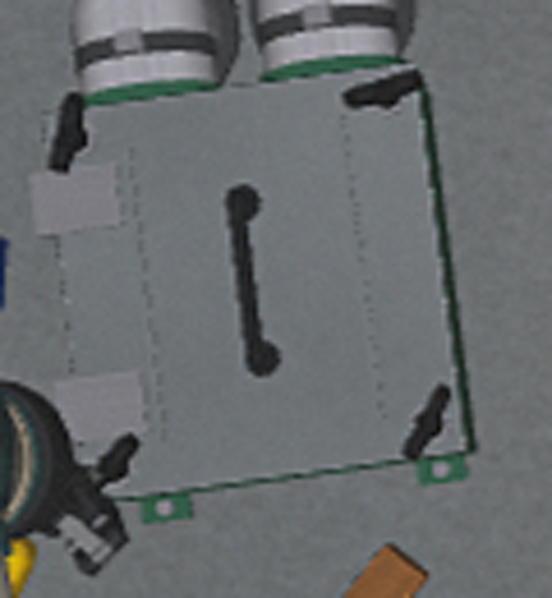

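Call:
play_rows:
  steps:
    - [0.68,0,-0.5,0.6,0]
    - [0.68,0,-0.75,0.95,0]
    - [0.68,0,-0.75,0.95,0]
    - [0.68,0,-0.75,0.95,0]
    - [0.68,0,-0.75,0.95,0]
    - [0.68,0,-0.25,0.33,0]
    - [0.68,0,0,0,-0.8]
    - [0.68,0,0,0,-0.8]
    - [0.68,0,0,0,-0.78]
    - [0.68,0,0,0,0]

```text
clock: 50.2
position: [0.4844, 0.0219, 0.3109]
ee_rot: [0.681, 0.189, 0.683, -0.188]
contact_force: [-0.6, 0.6, 0.8]
width: 0.0273
```

```bash
python3 - <<'E'
from h import *
plan(.4865,.022,.135,59.1)
p,d=shot('wrist','w18'); cv2.imwrite('pics/c10.png',p[150:400,160:480,::-1])
E
```

```text
t 50.2 tcp [0.4844 0.0219 0.3109] grasp [0.4843 0.022  0.2569] w 0.0273 jawyaw 59.08 q [-0.0989  0.1365  1.6719  0.0009  1.3359 -1.1302] F [-0.5644  0.587   0.81  ]
tilt x axis [-0.0027  0.0011 -1.    ]
twist deg -0.02 units -0.004 | shift units before twist [4.0641 0.0401 0.0738] | after twist [4.0641 0.04   0.0739]
```

View pics/c10.png

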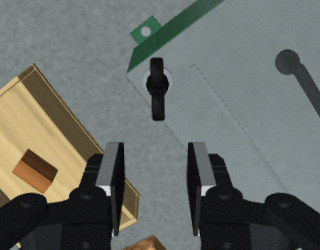

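Call:
play_rows:
  steps:
    - [0.68,0.6,0.04,0.07,0]
    - [0.68,1,0,0,0]
    - [0.68,1,0,0,0]
    - [0.68,0.7,0,0,0]
    - [0.68,0.5,0,0,0]
    - [0.68,0.3,0,0,0]
    - [0.68,0,0,0,0]
    - [0.98,0,0,0,0]
    - [0.98,0,0,0,0]
    - [0.98,0,0,0,0]
    - [0.98,0,0,0,0]

```text
clock: 51.35
position: [0.4877, 0.0212, 0.1898]
ee_rot: [0.682, 0.189, 0.681, -0.188]
contact_force: [-0.2, 0.6, -0.6]
width: 0.0092
```

Call:
play_rows:
  steps:
    - [0.98,0,0,0,0.5]
    - [0.98,0,0,0,1]
    - [0.98,0,0,0,1]
    - [0.98,0,0,0,1]
    - [0.98,0,0,0,1]
    - [0.98,0,0,0,1]
    - [0.98,0,0,0,1]
    - [0.98,0,0,0,0.5]
    - [0.98,0,0,0,0.5]
    - [0.98,0,0,0,0]

```text
clock: 52.35
position: [0.4865, 0.0203, 0.1898]
ee_rot: [0.558, 0.434, 0.558, -0.436]
contact_force: [-3.8, -3.7, 3.6]
width: 0.009
```

```bash
python3 - <<'E'
from h import *
plan(.4865,.022,.135,59.1-45);print(manip.get_state()['moment'],manip.get_state()['effort'])
E
```

```text
t 52.35 tcp [0.4865 0.0203 0.1898] grasp [0.4864 0.0202 0.1358] w 0.009 jawyaw 14.13 q [-0.0998  0.242   1.8633 -0.0027  1.0379 -0.345 ] F [-3.7673 -3.6882  3.6177]
tilt x axis [-0.0018 -0.0021 -1.    ]
twist deg 0.03 units 0.004 | shift units before twist [ 0.026   0.0183 -0.0568] | after twist [ 0.026   0.0182 -0.0568]
[-0.6521  0.6831  0.0514] [  1.8719 -33.7544 -21.3966   1.3797  -1.2578   0.2619]
```

Call:
play_rows:
  steps:
    - [0.98,0,0,0,0.5]
    - [0.98,0,0,0,0.5]
    - [0.98,0,0,0,0.5]
    - [0.98,0,0,0,0]

```text
clock: 52.75
position: [0.4862, 0.0203, 0.1897]
ee_rot: [0.522, 0.476, 0.522, -0.478]
contact_force: [-5.2, -5.0, 4.3]
width: 0.0092
```

```bash
python3 - <<'E'
from h import *
plan(.4865,.022,.135,59.1-54);s=manip.get_state();print(s['moment'],s['effort'][5])
E
```

```text
t 52.75 tcp [0.4862 0.0203 0.1897] grasp [0.486  0.0201 0.1357] w 0.0092 jawyaw 5.14 q [-0.0999  0.2419  1.8635 -0.0029  1.0386 -0.1882] F [-5.1996 -5.0347  4.2992]
tilt x axis [-0.0027 -0.0023 -1.    ]
twist deg 0.04 units 0.007 | shift units before twist [ 0.0242  0.0215 -0.0607] | after twist [ 0.0242  0.0214 -0.0607]
[-0.6931  0.8366  0.0614] 0.2252462413161993
```

Call:
play_rows:
  steps:
    - [0.98,0,0,0,0.5]
    - [0.98,0,0,0,0.5]
    - [0.98,0,0,0,0]

```text
clock: 53.05
position: [0.4859, 0.0203, 0.1897]
ee_rot: [-0.496, -0.502, -0.496, 0.505]
contact_force: [-4.3, -4.4, 5.4]
width: 0.0092
```

```bash
python3 - <<'E'
from h import *
plan(.4865,.022,.135,59.1-60);s=manip.get_state();print(s['moment'],s['effort'][5])
E
```

```text
t 53.05 tcp [0.4859 0.0203 0.1897] grasp [0.4858 0.0201 0.1357] w 0.0092 jawyaw -0.86 q [-0.0999  0.2418  1.8636 -0.003   1.0391 -0.0834] F [-4.292  -4.4264  5.3661]
tilt x axis [-0.0032 -0.0023 -1.    ]
twist deg 0.04 units 0.007 | shift units before twist [ 0.0246  0.0233 -0.0622] | after twist [ 0.0246  0.0233 -0.0622]
[-0.6635  0.8833  0.0378] 0.22773334756493568
```

Call:
play_rows:
  steps:
    - [0.98,0,0,0,0.5]
    - [0.98,0,0,0,0]

```text
clock: 53.25
position: [0.4858, 0.0203, 0.1897]
ee_rot: [-0.483, -0.515, -0.483, 0.518]
contact_force: [-5.3, -5.9, 5.6]
width: 0.0093
```

```bash
python3 - <<'E'
from h import *
plan(.4865,.022,.135,59.1-63);s=manip.get_state();print(s['moment'],s['effort'][5])
E
```

```text
t 53.25 tcp [0.4858 0.0203 0.1897] grasp [0.4856 0.0202 0.1357] w 0.0093 jawyaw -3.85 q [-0.0999  0.2417  1.8637 -0.003   1.0393 -0.0311] F [-5.2735 -5.9363  5.5913]
tilt x axis [-0.0034 -0.0023 -1.    ]
twist deg 0.05 units 0.008 | shift units before twist [ 0.0246  0.0247 -0.0634] | after twist [ 0.0246  0.0247 -0.0635]
[-0.7055  0.89    0.0996] 0.22431685589253902
```

Call:
play_rows:
  steps:
    - [0.98,0,0,0,0.5]
    - [0.98,0,0,0,0]

```text
clock: 53.45
position: [0.4857, 0.0203, 0.1897]
ee_rot: [-0.469, -0.527, -0.47, 0.53]
contact_force: [-5.6, -4.5, 5.2]
width: 0.009
```

```bash
python3 - <<'E'
from h import *
plan(.4865,.022,.135,59.1-66);s=manip.get_state();print(s['moment'],s['effort'][5])
E
```

```text
t 53.45 tcp [0.4857 0.0203 0.1897] grasp [0.4855 0.0202 0.1357] w 0.009 jawyaw -6.85 q [-0.0999  0.2417  1.8638 -0.0031  1.0395  0.0212] F [-5.6285 -4.5086  5.1941]
tilt x axis [-0.0037 -0.0023 -1.    ]
twist deg 0.05 units 0.009 | shift units before twist [ 0.0243  0.0257 -0.0644] | after twist [ 0.0243  0.0256 -0.0645]
[-0.6933  0.9836  0.0309] 0.22606462240219116
```

Call:
play_rows:
  steps:
    - [0.98,0,0,0,0.5]
    - [0.98,0,0,0,0]

```text
clock: 53.65
position: [0.4856, 0.0203, 0.1897]
ee_rot: [-0.455, -0.539, -0.456, 0.543]
contact_force: [-6.4, -4.3, 6.3]
width: 0.009
```

```bash
python3 - <<'E'
from h import *
plan(.4865,.022,.135,59.1-69);s=manip.get_state();print(s['moment'],s['effort'][5])
E
```

```text
t 53.65 tcp [0.4856 0.0203 0.1897] grasp [0.4854 0.0202 0.1357] w 0.009 jawyaw -9.85 q [-0.0999  0.2417  1.8639 -0.0031  1.0397  0.0736] F [-6.364  -4.2949  6.2754]
tilt x axis [-0.004  -0.0023 -1.    ]
twist deg 0.05 units 0.009 | shift units before twist [ 0.0232  0.0269 -0.0663] | after twist [ 0.0232  0.0268 -0.0663]
[-0.7441  1.0138  0.0675] 0.22715657483786345
```

Call:
play_rows:
  steps:
    - [0.98,0,0,0,0.5]
    - [0.98,0,0,0,0]

```text
clock: 53.85
position: [0.4855, 0.0203, 0.1897]
ee_rot: [-0.441, -0.551, -0.441, 0.554]
contact_force: [-6.7, -3.7, 4.9]
width: 0.0091
```

```bash
python3 - <<'E'
from h import *
plan(.4865,.022,.135,59.1-72);s=manip.get_state();print(s['moment'],s['effort'][5])
E
```

```text
t 53.85 tcp [0.4855 0.0203 0.1897] grasp [0.4853 0.0202 0.1357] w 0.0091 jawyaw -12.82 q [-0.0998  0.2416  1.8639 -0.0031  1.04    0.1255] F [-6.7196 -3.6834  4.9355]
tilt x axis [-0.0042 -0.0023 -1.    ]
twist deg 0.08 units 0.013 | shift units before twist [ 0.0246  0.026  -0.0675] | after twist [ 0.0246  0.0259 -0.0676]
[-0.7465  1.047   0.2141] 0.3779447916895151
```

Call:
play_rows:
  steps:
    - [0.98,0,0,0,0.5]
    - [0.98,0,0,0,0]

```text
clock: 54.05
position: [0.4855, 0.0203, 0.1898]
ee_rot: [-0.427, -0.562, -0.427, 0.565]
contact_force: [-4.8, -3.9, 6.3]
width: 0.0094
```

```bash
python3 - <<'E'
from h import *
plan(.4865,.022,.135,59.1-75);s=manip.get_state();print(s['moment'],s['effort'][5])
shot('wrist','w19')
E
```

```text
t 54.05 tcp [0.4855 0.0203 0.1898] grasp [0.4852 0.0202 0.1358] w 0.0094 jawyaw -15.7 q [-0.0996  0.2415  1.8639 -0.0036  1.0402  0.1762] F [-4.8249 -3.8554  6.3191]
tilt x axis [-0.0043 -0.0027 -1.    ]
twist deg 0.2 units 0.034 | shift units before twist [ 0.0263  0.0245 -0.0697] | after twist [ 0.0263  0.0243 -0.0698]
[-0.5764  1.0756  0.8263] 1.0179811343550682
```

View pics/w19.png

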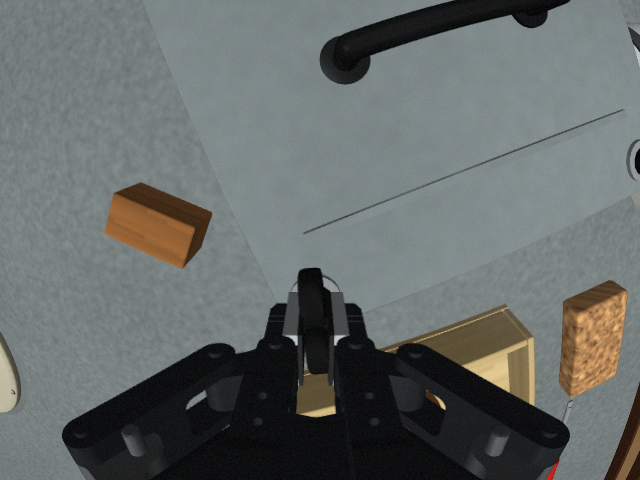

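Call:
play_rows:
  steps:
    - [0.68,0,0,0,-0.3]
    - [0.68,0,0,0,0]
    - [0.68,0,0,0,0]
    - [0.68,-0.5,0,0,0]
    - [0.68,-1,0,0,0]
    - [0.68,-1,0,0,0]
    - [0.68,-1,0,0,0]
    - [0.68,-0.6,0,0,0]
    - [0.68,0,0,0,0]

```text
clock: 55.0
position: [0.489, 0.0212, 0.3151]
ee_rot: [0.436, 0.56, 0.433, -0.556]
contact_force: [0.8, -0.2, -0.2]
width: 0.0274
```

```bash
python3 - <<'E'
from h import *
plan(.6543,.2238,.26,76.6)
p,d=shot('wrist','w20')
cv2.imwrite('pics/c11.png',p[100:400,120:520,::-1])
E
```

```text
t 55.0 tcp [0.489  0.0212 0.3151] grasp [0.4894 0.0212 0.2611] w 0.0274 jawyaw -14.13 q [-0.0991  0.1367  1.6611  0.0004  1.3369  0.1474] F [ 0.8081 -0.1856 -0.1647]
tilt x axis [ 0.007  -0.0003 -1.    ]
twist deg 89.27 units 14.878 | shift units before twist [ 0.0744  3.6808 -7.8902] | after twist [ 0.0744 -7.8426 -3.781 ]
```

View pics/c11.png

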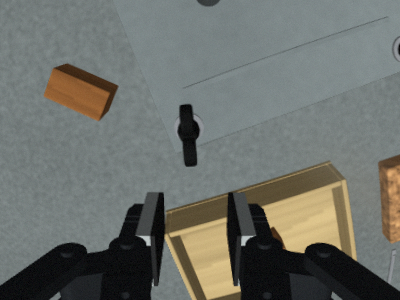

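Call:
play_rows:
  steps:
    - [0.68,0,0.28,-0.6,0]
    - [0.68,0,0.45,-0.95,0]
    - [0.68,0,0.45,-0.95,0]
    - [0.68,0,0.45,-1,0]
    - [0.68,0,0.45,-0.95,0]
    - [0.68,0,0.45,-0.95,0]
    - [0.68,0,0.45,-1,0]
    - [0.68,0,0.45,-0.95,0]
    - [0.68,0,0.25,-0.54,0]
    - [0.68,0,0,0,-1]
    - [0.68,0,0,0,-1]
    - [0.68,0,0,0,-1]
    - [0.68,0,0,0,-1]
    - [0.68,0,0,0,-1]
    - [0.68,0,0,0,-1]
    - [0.68,0,0,0,-1]
    - [0.68,0,0,0,-1]
    - [0.68,0,0,0,-1]
    - [0.68,0,0,0,-1]
    - [0.68,0,0,0,-1]

```text
clock: 57.05
position: [0.6518, 0.2237, 0.3097]
ee_rot: [0.668, 0.229, 0.67, -0.23]
contact_force: [-0.1, -0.0, 0.2]
width: 0.0273
```

Call:
play_rows:
  steps:
    - [0.68,0,0,0,-1]
    - [0.68,0,0,0,-1]
    - [0.68,0,0,0,-1]
    - [0.68,0,0,0,-1]
    - [0.68,0,0,0,-0.12]
    - [0.68,0,0,0,0]

```text
clock: 57.65
position: [0.652, 0.2237, 0.3106]
ee_rot: [0.701, 0.083, 0.703, -0.083]
contact_force: [-0.3, -0.4, 0.3]
width: 0.0271
```

```bash
python3 - <<'E'
from h import *
plan(.6543,.2238,.135,76.6)
p,d=shot('wrist','w21')
cv2.imwrite('pics/c12.png',p[100:400,120:520,::-1])
E
```

```text
t 57.65 tcp [0.652  0.2237 0.3106] grasp [0.6518 0.2237 0.2566] w 0.0271 jawyaw 76.48 q [ 0.2297  0.4492  1.2202  0.0002  1.4748 -1.1052] F [-0.3396 -0.3989  0.3232]
tilt x axis [-0.0025 -0.0004 -1.    ]
twist deg -0.12 units -0.019 | shift units before twist [4.0532 0.0256 0.0884] | after twist [4.0532 0.0254 0.0884]
```

View pics/c12.png

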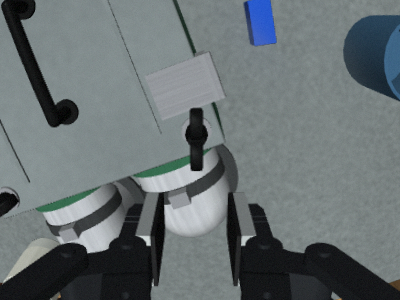

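Call:
play_rows:
  steps:
    - [0.68,0.6,0.02,0.08,0]
    - [0.68,1,0,0,0]
    - [0.68,1,0,0,0]
    - [0.68,0.7,0,0,0]
    - [0.68,0.5,0,0,0]
    - [0.68,0.3,0,0,0]
    - [0.68,0,0,0,0]
    - [0.98,0,0,0,0]
    - [0.98,0,0,0,0]
    - [0.98,0,0,0,0]
    - [0.98,0,0,0,0]

```text
clock: 58.8
position: [0.655, 0.2235, 0.19]
ee_rot: [0.703, 0.082, 0.702, -0.083]
contact_force: [-0.8, -2.8, 0.1]
width: 0.0091
```

Call:
play_rows:
  steps:
    - [0.98,0,0,0,0.5]
    - [0.98,0,0,0,1]
    - [0.98,0,0,0,1]
    - [0.98,0,0,0,1]
    - [0.98,0,0,0,1]
    - [0.98,0,0,0,1]
    - [0.98,0,0,0,1]
    - [0.98,0,0,0,1]
    - [0.98,0,0,0,0.5]
    - [0.98,0,0,0,0]

```text
clock: 59.8
position: [0.6541, 0.2223, 0.19]
ee_rot: [0.608, 0.36, 0.608, -0.362]
contact_force: [-2.6, -5.5, 1.9]
width: 0.0091
```

```bash
cat >> h.py <<'E'
def st():
    s=manip.get_state();R=rot(s);print('yaw',np.degrees(np.arctan2(R[1,1],R[0,1])),'eff6',s['effort'][5],'F',s['contact_force'],'w',s['width'],'Mz',s['moment'][2])
E
python3 -c "
from h import *
st();plan(.6543,.2238,.135)"
```

```text
yaw 28.563108035163523 eff6 0.2459852211177349 F [-2.5759 -5.5195  1.9345] w 0.009128569136362848 Mz 0.04748813603100721
t 59.8 tcp [0.6541 0.2223 0.19  ] grasp [0.654  0.2221 0.136 ] w 0.0091 jawyaw 28.56 q [ 0.2281  0.5205  1.4005 -0.003   1.2226 -0.2694] F [-2.5759 -5.5195  1.9345]
tilt x axis [-0.0012 -0.0032 -1.    ]
twist deg 0 units 0.0 | shift units before twist [ 0.0343  0.0349 -0.046 ] | after twist [ 0.0343  0.0349 -0.046 ]
```

Call:
play_rows:
  steps:
    - [0.98,0,0,0,0.5]
    - [0.98,0,0,0,0]

```text
clock: 60.0
position: [0.654, 0.2222, 0.19]
ee_rot: [0.598, 0.376, 0.598, -0.378]
contact_force: [-3.1, -4.5, 2.8]
width: 0.0092
```

```bash
python3 -c "
from h import *
st()"
```

```text
yaw 25.560512623176454 eff6 0.23279045708477497 F [-3.1329 -4.4839  2.7844] w 0.009152346503740784 Mz 0.048383235466554333
```

Call:
play_rows:
  steps:
    - [0.98,0,0,0,0.5]
    - [0.98,0,0,0,0]

```text
clock: 60.2
position: [0.6539, 0.2222, 0.19]
ee_rot: [0.588, 0.391, 0.588, -0.394]
contact_force: [-2.9, -5.1, 1.9]
width: 0.0091
```

```bash
python3 -c "
from h import *
st()"
```

```text
yaw 22.56205775921765 eff6 0.23296605795621872 F [-2.9116 -5.0997  1.9353] w 0.009103743575255228 Mz 0.07835473392354297
```

Call:
play_rows:
  steps:
    - [0.98,0,0,0,0.5]
    - [0.98,0,0,0,0]

```text
clock: 60.4
position: [0.6538, 0.2221, 0.19]
ee_rot: [0.578, 0.406, 0.578, -0.409]
contact_force: [-3.7, -7.2, 2.6]
width: 0.009
```

```bash
python3 -c "
from h import *
st()"
```

```text
yaw 19.567101765116128 eff6 0.23508857935667038 F [-3.7446 -7.21    2.5928] w 0.009032025833277776 Mz 0.11933526676679063
```

Call:
play_rows:
  steps:
    - [0.98,0,0,0,0.5]
    - [0.98,0,0,0,0]

```text
clock: 60.6
position: [0.6538, 0.2221, 0.19]
ee_rot: [0.567, 0.421, 0.567, -0.424]
contact_force: [-2.9, -4.8, 2.4]
width: 0.009
```

```bash
python3 -c "
from h import *
st()"
```

```text
yaw 16.565080988329072 eff6 0.2361647319048643 F [-2.8553 -4.8415  2.4075] w 0.008971583848375474 Mz 0.04803513342601355
```

Call:
play_rows:
  steps:
    - [0.98,0,0,0,0.5]
    - [0.98,0,0,0,0]

```text
clock: 60.8
position: [0.6537, 0.2221, 0.19]
ee_rot: [0.556, 0.436, 0.555, -0.439]
contact_force: [-3.8, -5.3, 2.6]
width: 0.0093
```

```bash
python3 -c "
from h import *
st()"
```

```text
yaw 13.564376293149579 eff6 0.2372156549245119 F [-3.8124 -5.3475  2.5651] w 0.009318141332994127 Mz 0.030005151262625908
```

Call:
play_rows:
  steps:
    - [0.98,0,0,0,0.5]
    - [0.98,0,0,0,0]

```text
clock: 61.0
position: [0.6536, 0.2221, 0.19]
ee_rot: [0.544, 0.45, 0.544, -0.453]
contact_force: [-3.7, -6.2, 2.6]
width: 0.0089
```

```bash
python3 -c "
from h import *
st()"
```

```text
yaw 10.586847997601113 eff6 0.35534877330064774 F [-3.6643 -6.1724  2.5912] w 0.00894999951111895 Mz 0.18818282688081242
```

Call:
play_rows:
  steps:
    - [0.98,0,0,0,0.4]
    - [0.98,0,0,0,0]

```text
clock: 61.2
position: [0.6535, 0.2221, 0.1901]
ee_rot: [0.535, 0.461, 0.535, -0.464]
contact_force: [-2.2, -5.6, 3.0]
width: 0.009
```

```bash
python3 -c "
from h import *
st()"
```

```text
yaw 8.290074085413494 eff6 0.8133310452103615 F [-2.1898 -5.5736  3.0241] w 0.009010374497124472 Mz 0.7110758069714884
```

Call:
play_rows:
  steps:
    - [0.68,0,0,0,0]
    - [0.68,0,0,0,0]
    - [0.68,0,0,0,0]
    - [0.68,-0.5,0,0,0]
    - [0.68,-1,0,0,0]
    - [0.68,-1,0,0,0]
    - [0.68,-1,0,0,0]
    - [0.68,-0.6,0,0,0]
    - [0.68,0,0,0,0]

```text
clock: 62.1
position: [0.6561, 0.2245, 0.3162]
ee_rot: [0.536, 0.465, 0.533, -0.461]
contact_force: [-0.0, -0.4, 0.7]
width: 0.027
```

```bash
python3 - <<'E'
from h import *
plan(.6755,.044,.26,14.1)
p,d=shot('wrist','w22')
cv2.imwrite('pics/c13.png',p[100:400,120:520,::-1])
E
```

```text
t 62.1 tcp [0.6561 0.2245 0.3162] grasp [0.6565 0.2247 0.2622] w 0.027 jawyaw 8.2 q [0.2293 0.4488 1.2073 0.0006 1.4776 0.086 ] F [-0.0367 -0.4128  0.6586]
tilt x axis [ 0.0076  0.0023 -1.    ]
twist deg -5.9 units -0.983 | shift units before twist [ 0.0642 -0.2331  6.0511] | after twist [ 0.0642 -0.8534  5.9952]
```

View pics/c13.png

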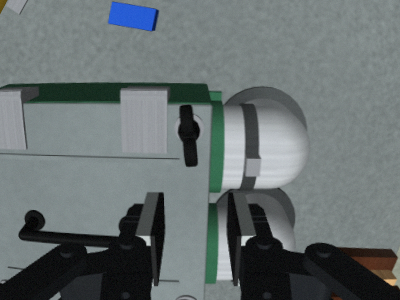

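Call:
play_rows:
  steps:
    - [0.68,0,0,0.5,0]
    - [0.68,0,-0.03,0.95,0]
    - [0.68,0,-0.05,0.95,0]
    - [0.68,0,-0.05,0.95,0]
    - [0.68,0,-0.05,0.95,0]
    - [0.68,0,-0.05,0.95,0]
    - [0.68,0,0,0.8,0]
    - [0.68,0,0,0,-0.5]
    - [0.68,0,0,0,-0.48]
    - [0.68,0,0,0,0]

```text
clock: 63.15
position: [0.6732, 0.0418, 0.3101]
ee_rot: [0.556, 0.435, 0.558, -0.436]
contact_force: [-0.1, 1.1, -0.1]
width: 0.0272
```

```bash
python3 - <<'E'
from h import *
plan(.6755,.044,.135,14.1)
p,d=shot('wrist','w23')
cv2.imwrite('pics/c14.png',p[100:400,120:520,::-1])
E
```

```text
t 63.15 tcp [0.6732 0.0418 0.3101] grasp [0.673  0.0417 0.2561] w 0.0272 jawyaw 13.99 q [-0.041   0.4265  1.2587 -0.0004  1.4601 -0.2851] F [-0.1142  1.1098 -0.1171]
tilt x axis [-0.0037 -0.0002 -1.    ]
twist deg -0.11 units -0.018 | shift units before twist [ 4.0364  0.115  -0.0499] | after twist [ 4.0364  0.1151 -0.0497]
```

View pics/c14.png

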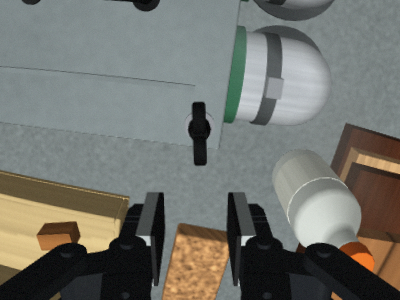

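Call:
play_rows:
  steps:
    - [0.68,0.6,0.11,-0.05,0]
    - [0.68,1,0,0,0]
    - [0.68,1,0,0,0]
    - [0.68,0.7,0,0,0]
    - [0.68,0.5,0,0,0]
    - [0.68,0.3,0,0,0]
    - [0.68,0,0,0,0]
    - [0.98,0,0,0,0]
    - [0.98,0,0,0,0]
    - [0.98,0,0,0,0]
    - [0.98,0,0,0,0]

```text
clock: 64.3
position: [0.6748, 0.045, 0.1895]
ee_rot: [0.557, 0.434, 0.558, -0.436]
contact_force: [-5.3, -1.2, -0.3]
width: 0.0098
```

Call:
play_rows:
  steps:
    - [0.98,0,0,0,0.5]
    - [0.98,0,0,0,1]
    - [0.98,0,0,0,1]
    - [0.98,0,0,0,1]
    - [0.98,0,0,0,1]
    - [0.98,0,0,0,1]
    - [0.98,0,0,0,1]
    - [0.98,0,0,0,1]
    - [0.98,0,0,0,0.5]
    - [0.98,0,0,0,0]

```text
clock: 65.3
position: [0.6746, 0.045, 0.1895]
ee_rot: [-0.332, -0.623, -0.333, 0.626]
contact_force: [-6.6, -1.3, -0.4]
width: 0.0091
```

```bash
python3 -c "
from h import *
st();plan(.6755,.044,.135)"
```

```text
yaw -33.964666993074665 eff6 0.23824235424399376 F [-6.5961 -1.3397 -0.4247] w 0.009112225897754445 Mz 0.03619963237100686
t 65.3 tcp [0.6746 0.045  0.1895] grasp [0.6743 0.0449 0.1355] w 0.0091 jawyaw -33.96 q [-0.0357  0.5013  1.437  -0.0013  1.208   0.5575] F [-6.5961 -1.3397 -0.4247]
tilt x axis [-0.0047 -0.001  -1.    ]
twist deg 0 units 0.0 | shift units before twist [0.0163 0.0505 0.0033] | after twist [0.0163 0.0505 0.0033]
```

Call:
play_rows:
  steps:
    - [0.98,0,0,0,0.5]
    - [0.98,0,0,0,0]

```text
clock: 65.5
position: [0.6745, 0.045, 0.1895]
ee_rot: [-0.315, -0.631, -0.316, 0.634]
contact_force: [-6.5, -1.8, -0.7]
width: 0.0094
```

```bash
python3 -c "
from h import *
st()"
```

```text
yaw -36.958180485815674 eff6 0.2253403700888157 F [-6.5193 -1.8026 -0.701 ] w 0.009356140843927023 Mz 0.05695742932687963
```

Call:
play_rows:
  steps:
    - [0.98,0,0,0,0.5]
    - [0.98,0,0,0,0]

```text
clock: 65.7
position: [0.6745, 0.045, 0.1895]
ee_rot: [-0.299, -0.639, -0.299, 0.642]
contact_force: [-6.2, -1.4, -0.9]
width: 0.0091
```

```bash
python3 -c "
from h import *
st()"
```

```text
yaw -39.95685383165504 eff6 0.2258526859804988 F [-6.2302 -1.3622 -0.8529] w 0.009104755561376122 Mz 0.05002969416556678
```

Call:
play_rows:
  steps:
    - [0.98,0,0,0,0.5]
    - [0.98,0,0,0,0]

```text
clock: 65.9
position: [0.6745, 0.045, 0.1895]
ee_rot: [-0.282, -0.647, -0.283, 0.65]
contact_force: [-5.8, -2.0, -0.6]
width: 0.0093
```

```bash
python3 -c "
from h import *
st()"
```

```text
yaw -42.95964916029482 eff6 0.2267369767650962 F [-5.7861 -1.9949 -0.5925] w 0.009307442788879555 Mz 0.06077051965724918
```

Call:
play_rows:
  steps:
    - [0.98,0,0,0,0.5]
    - [0.98,0,0,0,0]

```text
clock: 66.1
position: [0.6745, 0.045, 0.1895]
ee_rot: [-0.265, -0.654, -0.265, 0.657]
contact_force: [-6.4, -2.3, -1.1]
width: 0.0093
```

```bash
python3 -c "
from h import *
st()"
```

```text
yaw -45.95721094146501 eff6 0.22742390166968107 F [-6.3983 -2.2648 -1.0771] w 0.009326478477308274 Mz 0.047161029231184065
```

Call:
play_rows:
  steps:
    - [0.98,0,0,0,0.5]
    - [0.98,0,0,0,0]

```text
clock: 66.3
position: [0.6745, 0.045, 0.1895]
ee_rot: [-0.248, -0.661, -0.248, 0.664]
contact_force: [-4.8, -1.8, -0.5]
width: 0.009
```

```bash
python3 -c "
from h import *
st()"
```

```text
yaw -48.95735359797811 eff6 0.22775487508624792 F [-4.7819 -1.7829 -0.5278] w 0.009018307297278365 Mz 0.0493511272888866
```

Call:
play_rows:
  steps:
    - [0.98,0,0,0,0.5]
    - [0.98,0,0,0,0]

```text
clock: 66.5
position: [0.6745, 0.0451, 0.1895]
ee_rot: [-0.231, -0.667, -0.231, 0.67]
contact_force: [-6.1, -1.9, -0.9]
width: 0.0094
```

```bash
python3 -c "
from h import *
st()"
```

```text
yaw -51.87036659443608 eff6 0.6959428824484348 F [-6.0648 -1.8843 -0.8868] w 0.009366895411095448 Mz 0.481000263113768
```

Call:
play_rows:
  steps:
    - [0.98,0,0,0,0.5]
    - [0.98,0,0,0,0]

```text
clock: 66.7
position: [0.6744, 0.0451, 0.1896]
ee_rot: [-0.214, -0.672, -0.214, 0.676]
contact_force: [-5.9, -0.9, -0.3]
width: 0.0094
```

```bash
python3 -c "
from h import *
st()"
```

```text
yaw -54.743464245169704 eff6 1.3628504052758217 F [-5.8907 -0.9123 -0.258 ] w 0.009373574489669285 Mz 1.2030536722563676
```

Call:
play_rows:
  steps:
    - [0.68,0,0,0,0]
    - [0.68,0,0,0,0]
    - [0.68,0,0,0,0]
    - [0.68,-0.5,0,0,0]
    - [0.68,-1,0,0,0]
    - [0.68,-1,0,0,0]
    - [0.68,-1,0,0,0]
    - [0.68,-0.6,0,0,0]
    - [0.68,0,0,0,0]

```text
clock: 67.6
position: [0.6782, 0.0454, 0.3165]
ee_rot: [0.214, 0.677, 0.212, -0.671]
contact_force: [0.2, -0.7, 1.1]
width: 0.0274
```

```bash
python3 - <<'E'
from h import *
plan(.4652,.201,.26,44.8)
p,d=shot('wrist','w24')
cv2.imwrite('pics/c15.png',p[100:400,120:520,::-1])
E
```

```text
t 67.6 tcp [0.6782 0.0454 0.3165] grasp [0.6787 0.0454 0.2625] w 0.0274 jawyaw -54.94 q [-0.0355  0.4267  1.243   0.0002  1.4633  0.9234] F [ 0.2144 -0.6794  1.0534]
tilt x axis [ 0.0086 -0.0001 -1.    ]
twist deg 80.26 units 13.376 | shift units before twist [ 0.0205 -8.3339  2.8471] | after twist [0.0205 1.3955 8.6955]
```

View pics/c15.png

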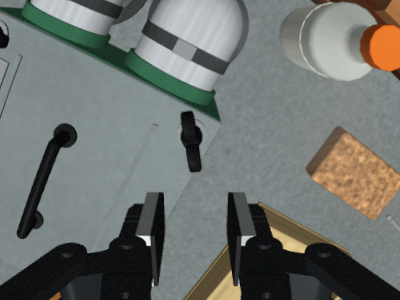

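Call:
play_rows:
  steps:
    - [0.68,0,-0.6,0.2,0]
    - [0.68,0,-1,0.34,0]
    - [0.68,0,-1,0.34,0]
    - [0.68,0,-1,0.34,0]
    - [0.68,0,-1,0.34,0]
    - [0.68,0,-1,0.34,0]
    - [0.68,0,-1,0.34,0]
    - [0.68,0,-1,0.34,0]
    - [0.68,0,-0.73,0.27,0]
    - [0.68,0,0,0,-1]
    - [0.68,0,0,0,-1]
    - [0.68,0,0,0,-1]
    - [0.68,0,0,0,-1]
    - [0.68,0,0,0,-1]
    - [0.68,0,0,0,-1]
    - [0.68,0,0,0,-1]
    - [0.68,0,0,0,-1]
    - [0.68,0,0,0,-1]
    - [0.68,0,0,0,-1]
    - [0.68,0,0,0,-1]

```text
clock: 69.65
position: [0.4624, 0.2007, 0.3105]
ee_rot: [0.546, 0.448, 0.547, -0.449]
contact_force: [-0.2, -0.4, -0.9]
width: 0.0273
```

Call:
play_rows:
  steps:
    - [0.68,0,0,0,-1]
    - [0.68,0,0,0,-1]
    - [0.68,0,0,0,-1]
    - [0.68,0,0,0,-1]
    - [0.68,0,0,0,-1]
    - [0.68,0,0,0,-0.62]
    - [0.68,0,0,0,0]

```text
clock: 70.35
position: [0.4625, 0.2007, 0.3107]
ee_rot: [0.652, 0.271, 0.653, -0.272]
contact_force: [0.1, 0.8, 0.2]
width: 0.0273
```

```bash
python3 - <<'E'
from h import *
plan(.4652,.201,.135,44.8)
p,d=shot('wrist','w25')
cv2.imwrite('pics/c16.png',p[100:400,120:520,::-1])
E
```

```text
t 70.35 tcp [0.4625 0.2007 0.3107] grasp [0.4623 0.2007 0.2567] w 0.0273 jawyaw 44.77 q [ 0.2713  0.166   1.6359  0.0001  1.3423 -0.5102] F [0.1109 0.7708 0.2493]
tilt x axis [-0.0026 -0.0006 -1.    ]
twist deg -0.03 units -0.005 | shift units before twist [4.0567 0.0848 0.0649] | after twist [4.0567 0.0848 0.0649]
```

View pics/c16.png

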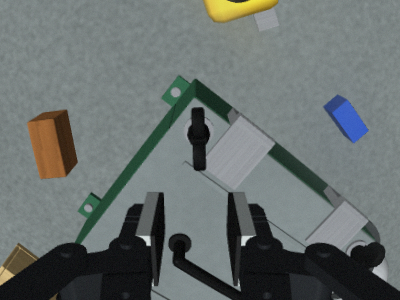

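Call:
play_rows:
  steps:
    - [0.68,0.6,0.08,0.06,0]
    - [0.68,1,0,0,0]
    - [0.68,1,0,0,0]
    - [0.68,0.7,0,0,0]
    - [0.68,0.5,0,0,0]
    - [0.68,0.3,0,0,0]
    - [0.68,0,0,0,0]
    - [0.98,0,0,0,0]
    - [0.98,0,0,0,0]
    - [0.98,0,0,0,0]
    - [0.98,0,0,0,0]

```text
clock: 71.5
position: [0.4653, 0.2006, 0.1896]
ee_rot: [0.653, 0.271, 0.653, -0.272]
contact_force: [-2.4, -4.0, 1.5]
width: 0.0092
```

Call:
play_rows:
  steps:
    - [0.98,0,0,0,0.5]
    - [0.98,0,0,0,1]
    - [0.98,0,0,0,1]
    - [0.98,0,0,0,1]
    - [0.98,0,0,0,1]
    - [0.98,0,0,0,1]
    - [0.98,0,0,0,1]
    - [0.98,0,0,0,1]
    - [0.98,0,0,0,0.5]
    - [0.98,0,0,0,0]

```text
clock: 72.5
position: [0.4645, 0.2002, 0.1896]
ee_rot: [-0.486, -0.512, -0.486, 0.515]
contact_force: [-4.3, -5.8, 2.9]
width: 0.0096
```

```bash
python3 -c "
from h import *
st()"
```

```text
yaw -3.2245206412380907 eff6 0.22626813501119614 F [-4.322  -5.8225  2.8818] w 0.009580874424745435 Mz 0.07034896751863368
```

Call:
play_rows:
  steps:
    - [0.98,0,0,0,0.5]
    - [0.98,0,0,0,0]

```text
clock: 72.7
position: [0.4644, 0.2002, 0.1896]
ee_rot: [-0.472, -0.525, -0.472, 0.528]
contact_force: [-5.3, -4.7, 3.2]
width: 0.0092
```

```bash
python3 -c "
from h import *
st()"
```

```text
yaw -6.222224129888421 eff6 0.21587083116173744 F [-5.3294 -4.7444  3.1519] w 0.009182228997604595 Mz 0.1410488046013618
```

Call:
play_rows:
  steps:
    - [0.98,0,0,0,0.5]
    - [0.98,0,0,0,0]

```text
clock: 72.9
position: [0.4644, 0.2002, 0.1896]
ee_rot: [-0.458, -0.537, -0.458, 0.54]
contact_force: [-5.3, -6.3, 4.0]
width: 0.0094
```

```bash
python3 -c "
from h import *
st()"
```

```text
yaw -9.220772210840032 eff6 0.21801496390253305 F [-5.3379 -6.3358  3.9824] w 0.009435030631686204 Mz 0.0427936653502472
```

Call:
play_rows:
  steps:
    - [0.98,0,0,0,0.5]
    - [0.98,0,0,0,0]

```text
clock: 73.1
position: [0.4643, 0.2002, 0.1896]
ee_rot: [-0.444, -0.549, -0.444, 0.552]
contact_force: [-4.6, -6.1, 3.4]
width: 0.0094
```

```bash
python3 -c "
from h import *
st()"
```

```text
yaw -12.222068982164924 eff6 0.21889838855713606 F [-4.558  -6.1011  3.4145] w 0.009356802675900236 Mz 0.07767236045086659
```

Call:
play_rows:
  steps:
    - [0.98,0,0,0,0.5]
    - [0.98,0,0,0,0]

```text
clock: 73.3
position: [0.4643, 0.2003, 0.1896]
ee_rot: [-0.429, -0.56, -0.429, 0.563]
contact_force: [-4.9, -5.9, 3.6]
width: 0.0093
```

```bash
python3 -c "
from h import *
st()"
```

```text
yaw -15.22311571823656 eff6 0.21976865362375975 F [-4.8681 -5.9382  3.5761] w 0.009290039664482582 Mz 0.050322137402951016
```

Call:
play_rows:
  steps:
    - [0.98,0,0,0,0.5]
    - [0.98,0,0,0,0]

```text
clock: 73.5
position: [0.4642, 0.2003, 0.1896]
ee_rot: [-0.414, -0.571, -0.415, 0.574]
contact_force: [-5.8, -4.9, 4.2]
width: 0.0093
```

```bash
python3 -c "
from h import *
st()"
```

```text
yaw -18.223169903363317 eff6 0.2194334752857685 F [-5.7636 -4.9254  4.1994] w 0.0092725832886834 Mz 0.02131020971785663
```

Call:
play_rows:
  steps:
    - [0.98,0,0,0,0.5]
    - [0.98,0,0,0,0]

```text
clock: 73.7
position: [0.4641, 0.2003, 0.1896]
ee_rot: [-0.399, -0.582, -0.399, 0.585]
contact_force: [-5.2, -5.1, 3.3]
width: 0.0093
```

```bash
python3 -c "
from h import *
st()"
```

```text
yaw -21.2241500508564 eff6 0.22153919097036123 F [-5.1951 -5.1108  3.3369] w 0.009255937568959368 Mz 0.05103925502678696
```

Call:
play_rows:
  steps:
    - [0.98,0,0,0,0.5]
    - [0.98,0,0,0,0]

```text
clock: 73.9
position: [0.4641, 0.2003, 0.1896]
ee_rot: [-0.384, -0.592, -0.384, 0.595]
contact_force: [-6.1, -4.6, 4.2]
width: 0.0094
```

```bash
python3 -c "
from h import *
st()"
```

```text
yaw -24.226076777312088 eff6 0.2223691251128912 F [-6.1012 -4.6192  4.1791] w 0.00943714326203103 Mz 0.10219015169673115
```

Call:
play_rows:
  steps:
    - [0.98,0,0,0,0.5]
    - [0.98,0,0,0,0]

```text
clock: 74.1
position: [0.464, 0.2003, 0.1896]
ee_rot: [-0.368, -0.602, -0.368, 0.605]
contact_force: [-6.8, -5.4, 4.7]
width: 0.0089
```

```bash
python3 -c "
from h import *
st()"
```

```text
yaw -27.20501887945294 eff6 0.34900132566690445 F [-6.8454 -5.4207  4.7225] w 0.008928081550418483 Mz 0.19238467305219195
```

Call:
play_rows:
  steps:
    - [0.98,0,0,0,0.5]
    - [0.98,0,0,0,0]

```text
clock: 74.3
position: [0.464, 0.2004, 0.1897]
ee_rot: [-0.353, -0.611, -0.353, 0.614]
contact_force: [-6.5, -4.1, 4.0]
width: 0.0094
```

```bash
python3 -c "
from h import *
st()"
```

```text
yaw -30.074942025312552 eff6 0.9800776094198227 F [-6.4573 -4.1181  4.0034] w 0.00936247652281098 Mz 0.7748947589967634
```

Call:
play_rows:
  steps:
    - [0.68,0,0,0,0]
    - [0.68,0,0,0,0]
    - [0.68,0,0,0,0]
    - [0.68,-0.5,0,0,0]
    - [0.68,-1,0,0,0]
    - [0.68,-1,0,0,0]
    - [0.68,-1,0,0,0]
    - [0.68,-0.6,0,0,0]
    - [0.68,0,0,0,0]

```text
clock: 75.2
position: [0.4678, 0.202, 0.3154]
ee_rot: [0.353, 0.616, 0.352, -0.61]
contact_force: [0.6, 0.2, -0.1]
width: 0.0275
```

```bash
python3 - <<'E'
from h import *
plan(.5215,-.4173,.3,-96.5)
p,d=shot('wrist','w26'); q,_=shot('top','t7')
cv2.imwrite('pics/c17.png',np.hstack([p[100:400,120:520,::-1],cv2.resize(q[180:310,190:310][:,:,::-1],(300,300),interpolation=cv2.INTER_CUBIC)]))
E
```

```text
t 75.2 tcp [0.4678 0.202  0.3154] grasp [0.4682 0.2021 0.2614] w 0.0275 jawyaw -30.21 q [0.2706 0.1668 1.623  0.0005 1.3438 0.7978] F [ 0.5673  0.1696 -0.1033]
tilt x axis [ 0.0076  0.0026 -1.    ]
twist deg 66.29 units 11.048 | shift units before twist [-1.3269 11.9309 16.9408] | after twist [-1.3269 20.3087 -4.1103]
```

View pics/c17.png

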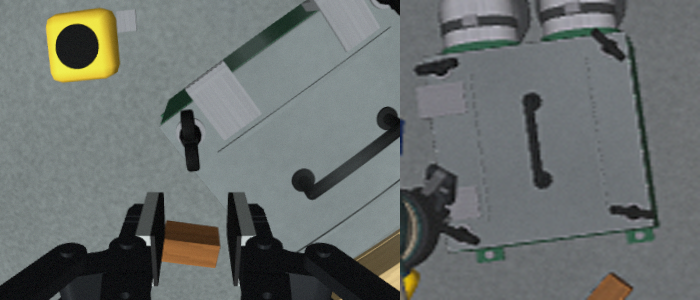

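```bash
python3 - <<'E'
from h import *
m=manip.camera_model('top')
p=cv2.imread('pics/t7.png')
for k in 'abc':
    w=W[k]; K=m['mtx'];c=m['R']@np.r_[w,.139]+m['t'];u,v=(K[:2,:2]@(c[:2]/c[2])+K[:2,2])
    s=[]
    for y in range(int(v)-14,int(v)+15):
        for x in range(int(u)-14,int(u)+15):
            if p[y,x].max()<60: s.append(atz('top',x,y,.139,m)[:2])
    s=np.array(s); s0=s-s.mean(0); e,V=np.linalg.eigh(s0.T@s0); print(k,len(s),s.mean(0),np.degrees(np.arctan2(V[1,1],V[0,1]))%180,np.sqrt(e/len(s)))
E
```

```text
a 100 [0.4891 0.0151] 111.73076234272214 [0.0105 0.0157]
b 108 [0.6783 0.0388] 25.919634246342127 [0.0095 0.0211]
c 81 [0.6526 0.2204] 105.64209906188529 [0.0055 0.0119]
```

```bash
python3 - <<'E'
from h import *
plan(.4865,.0215,.262,-12.5)
E
```

```text
t 75.3 tcp [0.4661 0.2014 0.3121] grasp [0.4661 0.2014 0.2581] w 0.0272 jawyaw -30.21 q [0.2706 0.1692 1.6285 0.0003 1.3433 0.7978] F [-0.0491  0.5    -0.548 ]
tilt x axis [ 0.0006  0.0005 -1.    ]
twist deg -17.71 units -2.952 | shift units before twist [-0.1341  3.6057  4.8413] | after twist [-0.1341  1.962   5.7088]
```

Call:
play_rows:
  steps:
    - [0.68,-0.1,0.5,0.65,0]
    - [0.68,0,0.7,0.95,0]
    - [0.68,0,0.7,0.95,0]
    - [0.68,0,0.7,0.95,0]
    - [0.68,0,0.7,0.95,0]
    - [0.68,0,0.3,0.4,-1]
    - [0.68,0,0,0,-1]
    - [0.68,0,0,0,-0.95]
    - [0.68,0,0,0,0]

```text
clock: 76.2
position: [0.4856, 0.021, 0.3135]
ee_rot: [-0.441, -0.551, -0.443, 0.552]
contact_force: [0.3, 0.4, 0.8]
width: 0.0269
```

```bash
python3 - <<'E'
from h import *
p,d=shot('wrist','w27'); plan(.5215,-.4173,.3,-96.5)
cv2.imwrite('pics/c18.png',cv2.resize(p[180:290,260:370,::-1],None,fx=5,fy=5,interpolation=cv2.INTER_CUBIC))
def ang(f,x0=285,x1=345,y0=190,y1=285):
    a=cv2.imread(f)[y0:y1,x0:x1].max(2); ys,xs=np.nonzero(a<45); n,l,s,c=cv2.connectedComponentsWithStats((a<45).astype('uint8')); k=1+np.argmax(s[1:,4]); ys,xs=np.nonzero(l==k)
    q=np.c_[xs,ys]-[xs.mean(),ys.mean()]; e,V=np.linalg.eigh(q.T@q); v=V[:,1]*np.sign(V[1,1]); print(f,len(xs),c[k]+[x0,y0],'tilt deg',np.degrees(np.arctan2(v[0],v[1])))
for f in ['w11','w13','w15','w17','w18','w20','w21','w22','w23','w24','w26','w27']: ang(f'pics/{f}.png')
E
```

```text
t 76.25 tcp [0.4857 0.0212 0.3137] grasp [0.4855 0.0212 0.2597] w 0.0272 jawyaw -12.64 q [-0.0999  0.1367  1.6646  0.0003  1.3432  0.1208] F [-0.1675  0.2823 -0.164 ]
tilt x axis [-0.0028  0.0005 -1.    ]
twist deg 83.86 units 13.976 | shift units before twist [-1.3532  4.3664 13.9991] | after twist [-1.3532 14.386  -2.8429]
pics/w11.png 836 [313.9821 227.4713] tilt deg 1.9794712847854175
pics/w13.png 838 [312.3091 227.5239] tilt deg 0.4996869620451204
pics/w15.png 828 [308.6763 231.808 ] tilt deg 1.9099982908178799
pics/w17.png 851 [310.8919 232.349 ] tilt deg 2.1651044007765137
pics/w18.png 880 [317.1352 237.7557] tilt deg 1.5624563190770697
pics/w20.png 866 [308.1801 234.3603] tilt deg 5.13055774222373
pics/w21.png 857 [316.0653 237.9848] tilt deg 0.2594337645972773
pics/w22.png 855 [308.4269 234.4351] tilt deg 5.570611615138704
pics/w23.png 882 [319.0952 232.5034] tilt deg 1.316295654417968
pics/w24.png 856 [311.1098 240.4626] tilt deg 8.450560133439698
pics/w26.png 863 [309.978  239.5284] tilt deg 6.645995607219377
pics/w27.png 871 [315.7233 232.69  ] tilt deg 3.0725761476891873
```

View pics/c18.png

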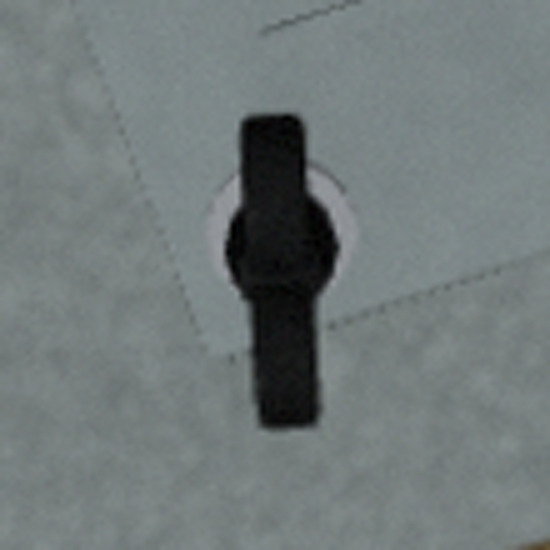

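Call:
play_rows:
  steps:
    - [0.5,-0.7,0.15,0.5,0]
    - [0.5,-0.65,0.3,0.95,0]
    - [0.5,0,0.3,0.95,0]
    - [0.5,0,0.3,0.95,0]
    - [0.5,0,0.3,0.95,0]
    - [0.5,0,0.3,0.95,0]
    - [0.5,0,0.3,0.95,0]
    - [0.5,0,0.3,0.95,0]
    - [0.5,0,0.3,0.95,0]
    - [0.5,0,0.3,0.95,0]
    - [0.5,0,0.3,0.95,0]
    - [0.5,0,0.3,0.95,0]
    - [0.5,0,0.3,0.95,0]
    - [0.5,0,0.3,0.95,0]
    - [0.5,0,0.3,0.95,0]
    - [0.5,0,0.02,0.2,1]
    - [0.5,0,0,0,1]
    - [0.5,0,0,0,1]
    - [0.5,0,0,0,1]
    - [0.5,0,0,0,1]

```text
clock: 78.25
position: [0.5233, -0.417, 0.3544]
ee_rot: [-0.282, -0.648, -0.283, 0.648]
contact_force: [-0.6, 0.7, -0.4]
width: 0.0424
```

Call:
play_rows:
  steps:
    - [0.5,0,0,0,1]
    - [0.5,0,0,0,1]
    - [0.5,0,0,0,1]
    - [0.5,0,0,0,1]
    - [0.5,0,0,0,1]
    - [0.5,0,0,0,1]
    - [0.5,0,0,0,1]
    - [0.5,0,0,0,1]
    - [0.5,0,0,0,1]
    - [0.5,0,0,0,0]

```text
clock: 79.25
position: [0.5233, -0.4168, 0.3546]
ee_rot: [0.041, -0.706, 0.04, 0.706]
contact_force: [-0.5, 0.5, 0.9]
width: 0.0428
```

```bash
python3 - <<'E'
from h import *
p,d=shot('wrist','w28'); plan(.521,-.4167,.116,-96.5)
cv2.imwrite('pics/c19.png',p[:,:,::-1])
E
```

```text
t 79.3 tcp [ 0.5233 -0.4169  0.3548] grasp [ 0.5232 -0.4169  0.3008] w 0.0425 jawyaw -96.44 q [-0.7767  0.4018  1.1911  0.0001  1.5502  0.9065] F [-0.0754 -0.3825  0.5634]
tilt x axis [-0.001   0.0012 -1.    ]
twist deg 0.06 units 0.009 | shift units before twist [6.159  0.0092 0.0676] | after twist [6.159  0.0093 0.0676]
```

View pics/c19.png

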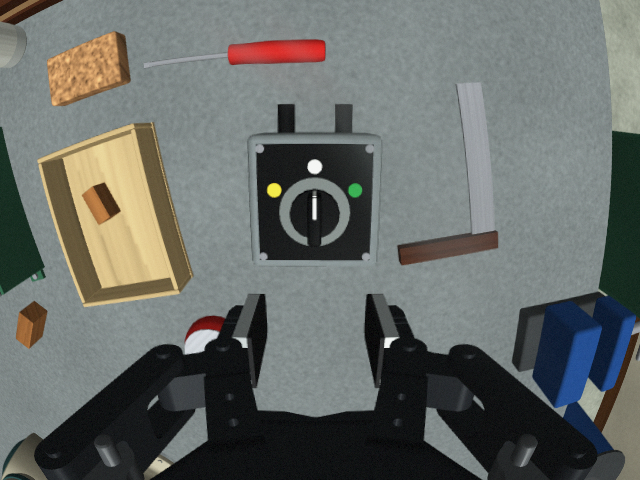

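Call:
play_rows:
  steps:
    - [0.5,0.6,0,0.07,0]
    - [0.5,1,0,0,0]
    - [0.5,1,0,0,0]
    - [0.5,1,0,0,0]
    - [0.5,1,0,0,0]
    - [0.5,0.8,0,0,0]
    - [0.5,0.5,0,0,0]
    - [0.5,0.2,0,0,0]
    - [0.5,0,0,0,0]
    - [0.9,0,0,0,0]
    - [0.9,0,0,0,0]
    - [0.9,0,0,0,0]
    - [0.9,0,0,0,0]
    - [0.9,0,0,0,0]
  newtons: 30

```text
clock: 80.7
position: [0.5218, -0.4156, 0.1742]
ee_rot: [-0.041, 0.707, -0.039, -0.705]
contact_force: [1.1, 4.0, 3.5]
width: 0.0113
```

Call:
play_rows:
  steps:
    - [0.9,0,0,0,0.5]
    - [0.9,0,0,0,1]
    - [0.9,0,0,0,1]
    - [0.9,0,0,0,1]
    - [0.9,0,0,0,1]
    - [0.9,0,0,0,1]
    - [0.9,0,0,0,1]
    - [0.9,0,0,0,1]
    - [0.9,0,0,0,1]
    - [0.9,0,0,0,1]
    - [0.9,0,0,0,0.6]
    - [0.9,0,0,0,0]
    - [0.9,0,0,0,0]

```text
clock: 82.0
position: [0.5209, -0.4167, 0.1742]
ee_rot: [-0.39, 0.59, -0.39, -0.589]
contact_force: [-1.6, 3.0, 5.5]
width: 0.0113
```

```bash
python3 -c "
from h import *
st()"
```

```text
yaw -157.0087572119437 eff6 0.003298644078313373 F [-1.5863  3.0077  5.4533] w 0.011325545433579692 Mz -0.01081575840140208
```

Call:
play_rows:
  steps:
    - [0.5,0,0,0,0]
    - [0.5,0,0,0,0]
    - [0.5,0,0,0,0]
    - [0.5,0,0,0,0]
    - [0.5,-0.5,0,0,0]
    - [0.5,-1,0,0,0]
    - [0.5,-1,0,0,0]
    - [0.5,-1,0,0,0]
    - [0.5,-1,0,0,0]
    - [0.5,-1,0,0,0]
    - [0.5,-0.5,0,0,0]
    - [0.5,0,0,0,0]

```text
clock: 83.2
position: [0.5217, -0.4177, 0.3558]
ee_rot: [-0.39, 0.591, -0.391, -0.587]
contact_force: [-0.2, -1.1, -0.8]
width: 0.0425
```

```bash
python3 - <<'E'
from h import *
p,d=shot('wrist','w29'); st()
shot('scene','s9');shot('top','t9')
E
```

```text
yaw -157.10285679771988 eff6 -0.0009978481102734804 F [ 0.3647  0.3728 -0.8589] w 0.04236655338309697 Mz -0.009284747678667259
```

View pics/w29.png

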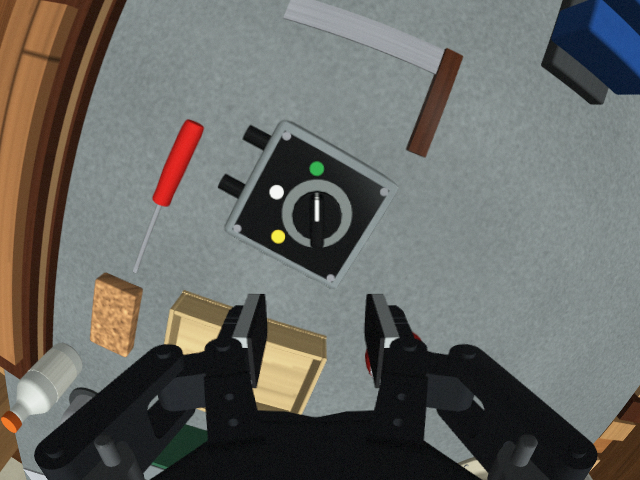

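View pics/s9.png

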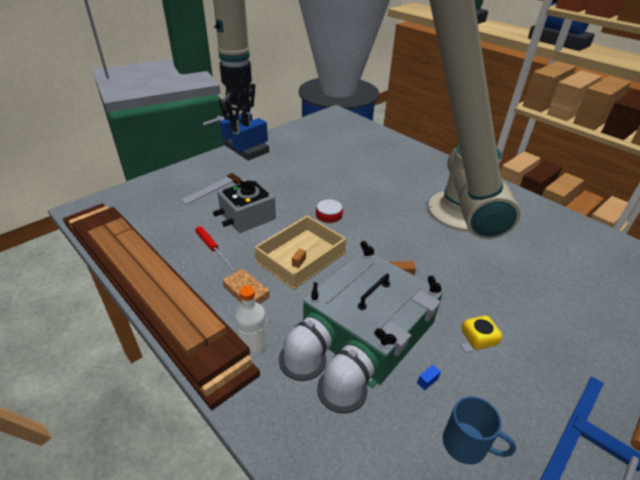

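View pics/t9.png

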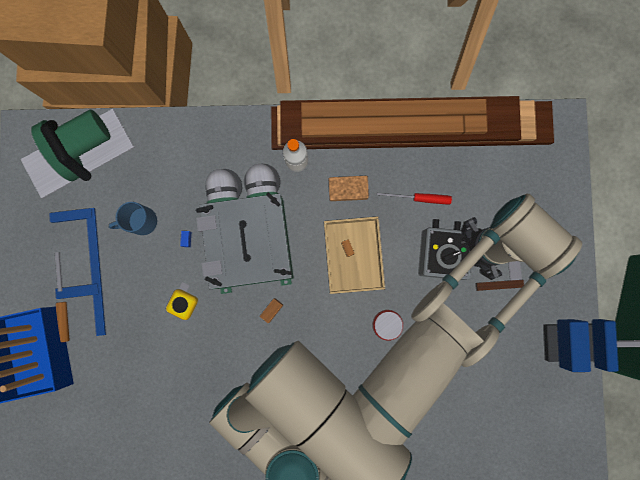

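```bash
python3 -c "
from rig import manip
print(manip.sign_off())"
```

```text
the job is handed in; nothing more can be done
None
```

The job is done and handed in at about 83 s of the 210 s allowed. I got no verdict back.

- **Selector off:** I turned it from manual (yellow) to off (white dot) first; the wrist picture showed it on the white dot.
- **Offcut:** Only one offcut was in the trap, the small mid-brown one (offcut3), and I put it in the plywood tray. The larger brown block and the blue block on the bench were look-alikes, so I left them alone. The last pictures show the offcut in the tray. It lies slightly differently from where I released it, but well inside.
- **Cover:** I pushed it shut and pressed it down with about 25 N. The fingertip stood at 107.5 mm, against the expected 108 mm for flat on the gasket.
- **Wing screws:** I tightened them a, c, b, d in both rounds. Round one turned each by 53°. I could not read the starting angles directly. Judged from where the stops came, round one left them at roughly 43 to 49 % of full travel. In round two I turned each until the wrist torque jumped at its hard stop.
    - **Screw a:** I turned back about 1.8° while letting go of it. A second look showed it within about 1° of home, in line with the other three.
- **Selector automatic:** I then turned it to automatic (green dot), let go and backed off upward. The wrist picture shows the pointer on green.

The black-pixel wing-angle check in the top camera was too noisy to use, so I relied on the torque readings and wrist pictures instead. In the final top and scene pictures the bench items looked where they had been.

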